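Test slide units, cover the sound ones, reject the one that binds

ROBOT

A 6-joint arm with a two-finger parallel gripper is mounted at the origin on a cart in front of the work surface, level with it; the furniture and walls round the work are solid. World frame = base frame: x ahead of the robot, y to its left, z up, the work surface at z = 0. Lengths are in m, angles in rad, forces in N, time in s.
With the tool pointing down it reaches from about 0.3 to 0.875 m from the base axis. Payload 6.4 kg.
Tool frame: the origin (TCP) lies on the centre line of the jaws, within the pads' length; the fingertips stand ahead of it and the grasp point (between the pads) lies 2 mm behind it (r.tips_ahead is the z of the fingertips in the tool frame, in m); z points along the fingers, x is the direction in which the jaws open and shut, and the axes are right-handed (so a half turn about z gives the same grasp; the last joint's range is limited). The gripper opens to 85 mm and grips with 20 to 120 N. Pads are 22 mm wide; open, the fingers measure 114 mm over their backs; the gripper's body (76 mm by 85 mm) begins 54 mm behind the grasp point. The pads swing forward as they close: fully open they stand 13 mm farther back than shut.
Start: joints at [-1.452, 0.181, 1.607, -0, 1.354, -0.206], TCP at [0.184, -0.545, 0.248] pointing down, gripper open.
Joint ranges: [-2.99, 2.99], [-0.89, 2.07], [0.3, 2.58], [-1.14, 4.28], [0, 2.63], [-3.12, 3.12]. Speed limits (rad/s): [2.57, 2.57, 3.01, 3.14, 3.14, 3.14].

INTERFACE

Orientations are given as a unit quaternion [w, x, y, z].
In Python, from rig import r gives the robot as it stands.
- The arm moves only by the shell command python3 -m pendant 'ROWS' [OPENING] [FORCE]. ROWS is JSON, one flat list of numbers, 4 for each row, row after row: the shift along the tool's x, y, z in m, then the turn about the tool's z in rad. In form: [x, y, z, spin, x, y, z, spin, ...]. A call has 1 to 20 rows; each row shifts and turns the pose as measured when the row begins, along the tool's axes as they then stand; what a row does not reach is not made up. A row lasts 1/10 s, in which the tool goes at most 50 mm and 8.59 degrees, less where a joint would pass 70% of its speed; a pose out of reach is approached as far as the arm can. A call with a gripper value outside its range is refused whole. OPENING is the opening, from 0 (shut) to 1 (fully open), set as the call begins (- or left out, the last holds). The fingers move at their own pace and stop on an object; FORCE is the grip in N (left out, the last holds). Time passes only in rows, so rows that do not move let the fingers close. It gives the time, the measured TCP pose, the force and the opening at its end, in the units of the state.
- r.state(): the state, without advancing time (a new reading comes with each control period).
- r.read_camera(name): name is "scene" or "top" or "wrist"; returns the picture (400x640x3 uint8, red, green, blue); there is no depth.
- r.calibration(name): a dict with "intrinsics" (3x3 intrinsics, pixels), "eye" and "attitude" of the camera in the world; the wrist camera has in their place "hand_eye" (4x4, takes a point from camera to tool coordinates, whose origin is the TCP and whose axes are the tool frame's). Camera axes: x right, y up, looking along -z (the intrinsics and any distortion apply to the point x, -y, -z); pixel columns grow to the right and rows downward; lengths in m; the calibration is good to about 2 mm. A picture is of the moment at which its call begins: read the wrist's pose just before it. calibration takes no time and is no camera call.
- r.job_done(): hands the job in, once; it reports no verdict.
The state is a dict: "clock": time; "joint_pos": joint angles; "joint_velocities": joint speeds; "joint_torque": joint torques, N m; "position": TCP position; "eef_rot": TCP orientation; "ft_force": force on the tool from outside, world axes, zero at the start; "torque": the same for the moment, N m; "opening": opening from 0.0 (shut) to 1.0 (fully open).
Only numpy, scipy, OpenCV 4.12 (cv2) and the standard library are available. Lean on these libraries where they do the work, as an engineer would, in place of code of your own. Each camera call takes 0.05 s, during which the arm holds its last target.

TASK

Two or three slide units stand in their test cradles. Draw every drawbar out as far as it will go and leave them all out until the last one is out, to see which run their full travel and which bind short; then push all of them fully home again. After that, lay a cover squarely on top of each sound unit in its cradle, flush with the housing's edges all round, and stand any unit that binds upright and uncovered in the reject tray, with its drawbar still home; leave the sanding block, paint jar and mixing cup alone.

Things in the scene. Friction and masses are not known exactly. Their poses are not given: they have to be found in the camera images.
- unit_a: slide unit: open-topped grey die-cast housing 100 mm long (its x) x 50 mm wide (its y) x 40 mm high, 0.7 kg, walls 4 mm; origin at the centre of its underside, z up. A drawbar comes out of its front wall (-x end). It stands in a cradle, with its underside 3 mm above the table. Absent in some runs.
- unit_b: slide unit: open-topped grey die-cast housing 100 mm long (its x) x 50 mm wide (its y) x 40 mm high, 0.7 kg, walls 4 mm; origin at the centre of its underside, z up. A drawbar comes out of its front wall (-x end). It stands in a cradle, with its underside 3 mm above the table. Absent in some runs.
- unit_c: slide unit: open-topped grey die-cast housing 100 mm long (its x) x 50 mm wide (its y) x 40 mm high, 0.7 kg, walls 4 mm; origin at the centre of its underside, z up. A drawbar comes out of its front wall (-x end). It stands in a cradle, with its underside 3 mm above the table. Absent in some runs.
- slide_a (a joint): how far the drawbar of unit_a is drawn out along the unit's -x, in m: 0 is fully home. A sound slide has 0.040 m of travel; one that binds jams hard well short of that (below 0.030). About 1 N moves it; it stays where it is left.
- slide_b (a joint): how far the drawbar of unit_b is drawn out along the unit's -x, in m: 0 is fully home. A sound slide has 0.040 m of travel; one that binds jams hard well short of that (below 0.030). About 1 N moves it; it stays where it is left.
- slide_c (a joint): how far the drawbar of unit_c is drawn out along the unit's -x, in m: 0 is fully home. A sound slide has 0.040 m of travel; one that binds jams hard well short of that (below 0.030). About 1 N moves it; it stays where it is left.
- knob_a (a point): middle of the grip of the drawbar knob of unit_a: a black upright cylinder 14 mm in diameter and 30 mm tall, its top 52 mm and this point 37 mm above the unit's underside; it stands 28 mm (plus the slide's travel) ahead of the housing's front wall. The bar below it is 12 mm wide, its top 22 mm above the unit's underside.
- knob_b (a point): middle of the grip of the drawbar knob of unit_b: a black upright cylinder 14 mm in diameter and 30 mm tall, its top 52 mm and this point 37 mm above the unit's underside; it stands 28 mm (plus the slide's travel) ahead of the housing's front wall. The bar below it is 12 mm wide, its top 22 mm above the unit's underside.
- knob_c (a point): middle of the grip of the drawbar knob of unit_c: a black upright cylinder 14 mm in diameter and 30 mm tall, its top 52 mm and this point 37 mm above the unit's underside; it stands 28 mm (plus the slide's travel) ahead of the housing's front wall. The bar below it is 12 mm wide, its top 22 mm above the unit's underside.
- cover_1: loose cover plate 100 mm (its x) x 50 mm (its y) x 4 mm, 0.09 kg, with a black grip bar in its middle, 44 mm long (x), 12 mm thick (y), its top 34 mm above the plate's underside; origin at the centre of the underside, z up. Both covers are alike, fit any unit either way round and have no rim to locate them.
- cover_2: loose cover plate 100 mm (its x) x 50 mm (its y) x 4 mm, 0.09 kg, with a black grip bar in its middle, 44 mm long (x), 12 mm thick (y), its top 34 mm above the plate's underside; origin at the centre of the underside, z up. Both covers are alike, fit any unit either way round and have no rim to locate them.
- cradle_a: steel cradle fixed to the table that holds unit_a: shallow tray 112 x 60 mm, floor 3 mm thick, rim 10 mm high, 2 to 3 mm of play round the unit; origin at the centre of its underside; its x and y run like the unit's. Empty where the unit is absent.
- cradle_b: steel cradle fixed to the table that holds unit_b: shallow tray 112 x 60 mm, floor 3 mm thick, rim 10 mm high, 2 to 3 mm of play round the unit; origin at the centre of its underside; its x and y run like the unit's. Empty where the unit is absent.
- cradle_c: steel cradle fixed to the table that holds unit_c: shallow tray 112 x 60 mm, floor 3 mm thick, rim 10 mm high, 2 to 3 mm of play round the unit; origin at the centre of its underside; its x and y run like the unit's. Empty where the unit is absent.
- reject_tray: grey open plastic tray standing loose on the table, 0.5 kg, 176 x 176 mm, rim 25 mm high, floor and walls 4 mm thick; origin at the centre of its underside.
- sanding_block: bystander: sanding block 55 x 85 x 42 mm, origin at the centre of its underside
- paint_jar: bystander: paint jar 34 mm in diameter, 56 mm tall, origin at the centre of its underside
- mixing_cup: bystander: small white mixing cup 43 mm in diameter, 32 mm tall, origin at the centre of its underside
Mind the look-alikes: they are no part of the job. Leave any blue look-alike of the cover_2 alone.

How it is judged:
On the way, in this order (a step that is already met when the one before it is completed fails the run):
1. every drawbar present stands drawn out to the end of its travel at the same time (value of joint slide_a above 0.017 m and value of joint each of slide_b, slide_c above 0.037 m), for 0.2 s.
2. every drawbar is pushed fully home again (value of joint each of slide_a, slide_b, slide_c below 0.004 m), for 0.2 s.
3. each sound unit has a cover squarely on it (((horizontal distance between cover_1 and unit_b below 0.004 m and z of cover_1 in the frame of unit_b between 0.038 and 0.043 m and angle between the x axis of cover_1 and the x axis of unit_b, either way round below 0.06 rad) or (horizontal distance between cover_2 and unit_b below 0.004 m and z of cover_2 in the frame of unit_b between 0.038 and 0.043 m and angle between the x axis of cover_2 and the x axis of unit_b, either way round below 0.06 rad)) and ((horizontal distance between cover_1 and unit_c below 0.004 m and z of cover_1 in the frame of unit_c between 0.038 and 0.043 m and angle between the x axis of cover_1 and the x axis of unit_c, either way round below 0.06 rad) or (horizontal distance between cover_2 and unit_c below 0.004 m and z of cover_2 in the frame of unit_c between 0.038 and 0.043 m and angle between the x axis of cover_2 and the x axis of unit_c, either way round below 0.06 rad))), for 0.2 s.
At the end, for the whole second after the job is handed in: Sound units in their cradles (8 mm), upright, slide home (4 mm), a cover flat on top, centred within 4 mm, parallel within 0.06 rad, either way round; a binding unit upright and uncovered on the reject tray's floor, within 60 mm of its centre, slide home (6 mm); all at rest (all of step 3 and horizontal distance between unit_b and cradle_b below 0.008 m and angle between each of unit_b, unit_c's own z axis and vertical below 0.05 rad and value of joint each of slide_b, slide_c below 0.004 m and horizontal distance between unit_c and cradle_c below 0.008 m and x of unit_a in the frame of reject_tray between -0.06 and 0.06 m and y of unit_a in the frame of reject_tray between -0.06 and 0.06 m and height (world z) of unit_a below 0.012 m and angle between unit_a's own z axis and vertical below 0.1 rad and value of joint slide_a below 0.006 m and distance between unit_a and cover_1 above 0.06 m and distance between unit_a and cover_2 above 0.06 m and linear speed of each of unit_a, unit_b, unit_c, cover_1, cover_2 below 0.02 m/s); the robot touches nothing.
It fails at once if the sanding block is shifted by more than 40 mm (distance of sanding_block from where it was at the start of the episode above 0.04 m).
It fails at once if the paint jar is shifted by more than 40 mm (distance of paint_jar from where it was at the start of the episode above 0.04 m).
It fails at once if the mixing cup is shifted by more than 40 mm (distance of mixing_cup from where it was at the start of the episode above 0.04 m).
Of unit_a, unit_b, unit_c only 2 to 3 are there at a start; the rules pass over those that are not, and their reading is None.
At some moment in a run one of reject_tray may be knocked a few centimetres aside while the robot is not near it.
Once in a run the grip may slacken for a moment while it holds something.
It also fails if it takes over 210 s, if anything falls off the work surface, if the arm or the gripper's body presses on something with over 40 N, if the wrist force passes 120 N, or if a joint passes its speed limit or range.

## Working session

There is one attempt and no reset: what is moved stays moved. The work goes in short steps, Python scripts to look and compute and a shell command to move; the robot and the scene stay as the last step left them, time stands still between calls to the robot, and variables do not carry over. Pictures are saved under pics/ and viewed, and the job is handed in when it is done.

```bash
ls; mkdir -p pics
python3 - <<'E'
from rig import r
import cv2
s=r.state();print(s, r.tips_ahead)
for n in("scene","top","wrist"):
    im=r.read_camera(n);cv2.imwrite(f"pics/{n}0.png",im[:,:,::-1]);print(n,r.calibration(n))
E
```

```text
pics
{'clock': 0.0, 'joint_pos': array([-1.45232253e+00,  1.81581033e-01,  1.60801710e+00, -5.20350242e-06,
        1.35382122e+00, -2.06318689e-01]), 'joint_velocities': array([ 4.45635873e-04,  1.38133005e-03,  9.77086482e-05,  4.66370518e-04,
        1.46548149e-03, -8.37174800e-04]), 'joint_torque': array([ 8.75640671e-05, -4.44869006e+01, -3.51336908e+01, -2.06644281e-04,
        8.84516659e-03,  1.84827871e-05]), 'position': array([ 0.18342955, -0.54439085,  0.24735726]), 'eef_rot': array([-6.71853087e-04,  8.12130559e-01, -5.83475039e-01, -6.18727070e-04]), 'ft_force': array([ 0.60177118,  0.39544795, -0.02938609]), 'torque': array([-0.01860175, -0.05744307, -0.08572307]), 'opening': 0.9989086359414419} 0.017
scene {'intrinsics': array([[419.04619449,   0.        , 325.21277416],
       [  0.        , 419.04619449, 197.51867503],
       [  0.        ,   0.        ,   1.        ]]), 'eye': array([-0.08903456,  0.8490603 ,  0.64994702]), 'attitude': array([-0.25560144, -0.13815163,  0.48019874,  0.82764195])}
top {'intrinsics': array([[515.37021483,   0.        , 313.45689201],
       [  0.        , 515.37021483, 193.46813536],
       [  0.        ,   0.        ,   1.        ]]), 'eye': array([ 0.37942238, -0.03018253,  1.4905117 ]), 'attitude': array([-0.69867586, -0.03614662,  0.03079006,  0.71386094])}
wrist {'intrinsics': array([[313.17006688,   0.        , 322.62956942],
       [  0.        , 313.17006688, 199.1113657 ],
       [  0.        ,   0.        ,   1.        ]]), 'hand_eye': array([[ 9.99999283e-01, -3.83016175e-04,  1.13481372e-03,
         1.55733794e-03],
       [-1.44045816e-05, -9.51265625e-01, -3.08372682e-01,
        -7.89987796e-02],
       [ 1.19762101e-03,  3.08372444e-01, -9.51264948e-01,
        -1.25868776e-01],
       [ 0.00000000e+00,  0.00000000e+00,  0.00000000e+00,
         1.00000000e+00]])}
```

View pics/top0.png

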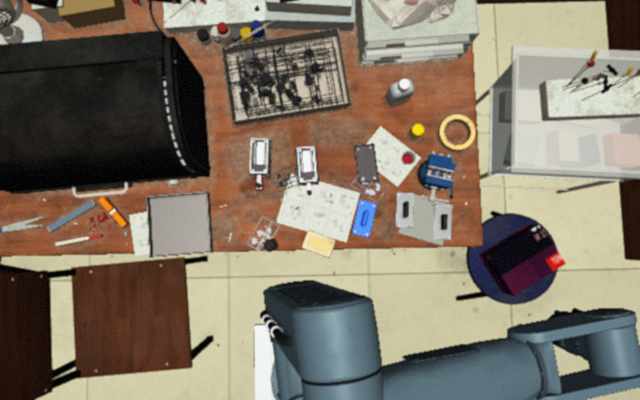

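View pics/scene0.png

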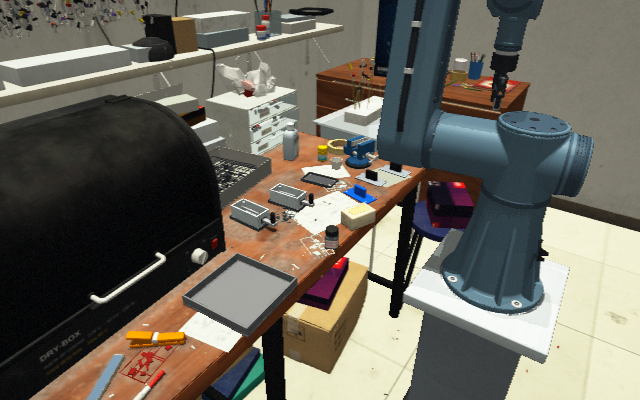

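View pics/wrist0.png

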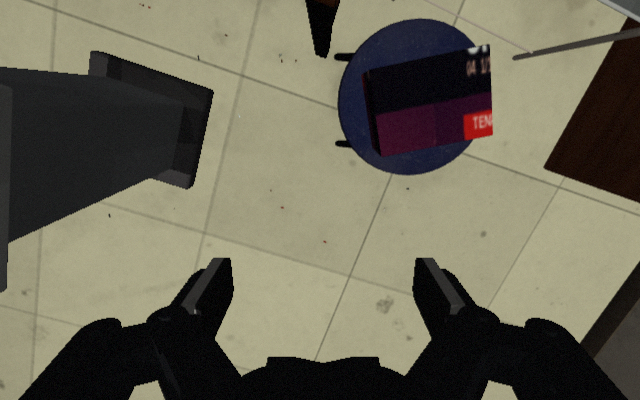

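```bash
cat > h.py <<'E'
import numpy as np, cv2
from rig import r
from scipy.spatial.transform import Rotation as R
def q2m(q): return R.from_quat([q[1],q[2],q[3],q[0]]).as_matrix()
def cam(name,s=None):
    c=r.calibration(name);K=c['intrinsics']
    if name!='wrist': return K,q2m(c['attitude']),np.array(c['eye'])
    s=s or r.state();Rt=q2m(s['eef_rot']);H=c['hand_eye']
    return K,Rt@H[:3,:3],Rt@H[:3,3]+s['position']
def pix2w(C,uv,z):
    K,Rc,e=C;uv=np.atleast_2d(np.array(uv,float))
    d=np.c_[(uv[:,0]-K[0,2])/K[0,0],-(uv[:,1]-K[1,2])/K[1,1],-np.ones(len(uv))]@Rc.T
    return e+d*((z-e[2])/d[:,2])[:,None]
def w2pix(C,p):
    K,Rc,e=C;c=(np.atleast_2d(p)-e)@Rc
    return np.c_[K[0,0]*c[:,0]/-c[:,2]+K[0,2],K[1,1]*-c[:,1]/-c[:,2]+K[1,2]]
def snap(name,fn):
    s=r.state();C=cam(name,s);im=r.read_camera(name)[:,:,::-1].copy();cv2.imwrite('pics/'+fn,im);return im,C,s
def move(x,y,yaw=None,z=None):
    "tool-frame delta; yaw=angle of tool x axis in world"
    s=r.state();M=q2m(s['eef_rot']);d=np.array([x,y,s['position'][2] if z is None else z])-s['position']
    a=np.arctan2(M[1,0],M[0,0])
    sp=None
    if yaw is not None:
        sp=-((yaw-a+np.pi/2)%np.pi-np.pi/2)  # tool z down: spin positive = negative world yaw
    print('pos',s['position'].round(4),'toolx yaw',round(a,4),'tilt',M[:,2].round(4),'dtool',(M.T@d).round(4),'spin',sp,'j6',s['joint_pos'][5].round(3),'t',round(s['clock'],2))
E
python3 - <<'E'
from h import *
im=cv2.imread('pics/top0.png')
c=im[115:265,130:470];cv2.imwrite('pics/t0z.png',cv2.resize(c,None,fx=2.35,fy=2.35,interpolation=cv2.INTER_CUBIC))
C=cam('top')
for n,p,z in [('uL',(260,155),.04),('knobL',(259,185),.05),('uR',(307,163),.04),('cr3',(366,163),.005),('cov1',(405,210),.004),('cov2',(438,216),.004),('tray',(180,225),.02),('jar',(270,243),.05)]:print(n,pix2w(C,p,z)[0].round(3))
E
```

```text
uL [0.631 0.129 0.04 ]
knobL [0.544 0.132 0.05 ]
uR [ 0.605 -0.004  0.04 ]
cr3 [ 0.606 -0.175  0.005]
cov1 [ 0.467 -0.283  0.004]
cov2 [ 0.448 -0.378  0.004]
tray [0.437 0.362 0.02 ]
jar [0.381 0.103 0.05 ]
```

View pics/t0z.png

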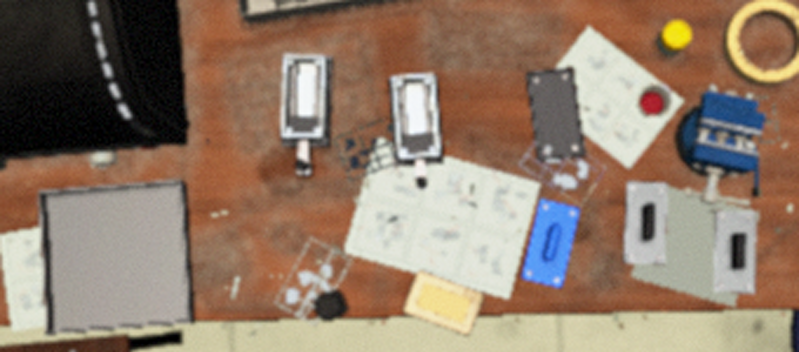

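```bash
python3 -m pendant '[-0.032,-0.031,0,0,-0.032,-0.031,0,0,-0.032,-0.031,0,0,-0.032,-0.031,0,0,-0.032,-0.031,0,0,-0.032,-0.031,0,0,-0.032,-0.031,0,0,-0.032,-0.031,0,0,-0.032,-0.031,0,0,-0.032,-0.031,0,0,-0.032,-0.031,0,0,-0.032,-0.031,0,0,-0.032,-0.031,0,0,-0.032,-0.031,0,0,-0.032,-0.031,0,0]' 1 40
python3 -m pendant '[0,0,0,-0.148,0,0,0,-0.148,0,0,0,-0.148,0,0,0,-0.148,0,0,0,-0.148,0,0,0,-0.148,0,0,0,-0.148,0,0,0,-0.148,0,0,0,-0.148,0,0,0,-0.148,0,0,0,-0.148,0,0,0,-0.148,0,0,0,-0.148,0,0,0,-0.148,0,0,0,-0.148,0,0,0,-0.148,0,0,0,-0.148,0,0,0,-0.148,0,0,0,-0.148,0,0,0,0]'
python3 - <<'E'
from h import *
move(.5,.06,1.57,.25)
snap('wrist','w1.png')
E
```

```text
clock: 1.65
position: [0.4785, 0.0783, 0.2465]
eef_rot: [-0.002, 0.809, -0.588, 0.0]
ft_force: [1.3, -0.7, -0.4]
opening: 1.003
clock: 3.65
position: [0.4751, 0.0866, 0.2403]
eef_rot: [-0.005, 0.697, 0.717, -0.002]
ft_force: [1.2, 0.3, -0.0]
opening: 1.002
pos [0.4751 0.0866 0.2403] toolx yaw 1.5983 tilt [-0.0092  0.0044 -0.9999] dtool [-0.0272  0.024  -0.0101] spin 0.028328023755775478 j6 -1.668 t 3.65
```

View pics/w1.png

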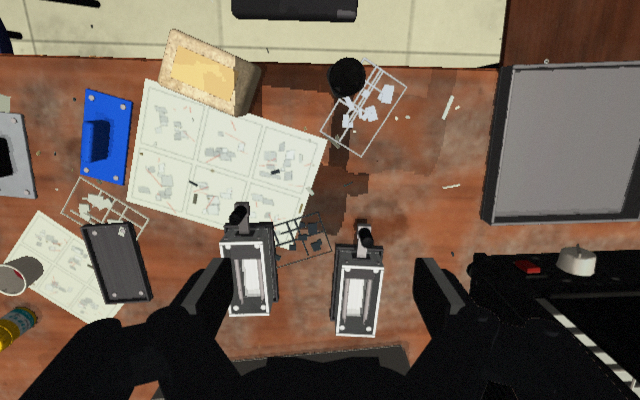

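Run:
```python
from h import *
im=cv2.imread('pics/w1.png');print(im.shape)
c=im[190:345,200:400];cv2.imwrite('pics/w1z.png',cv2.resize(c,None,fx=3.8,fy=3.8,interpolation=cv2.INTER_CUBIC))
```

```text
(400, 640, 3)
```

View pics/w1z.png

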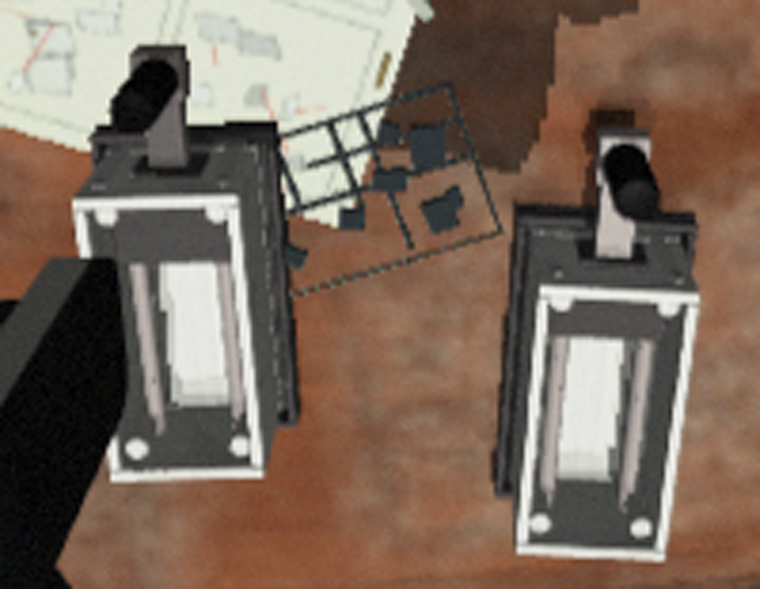

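```bash
cat >> h.py <<'E'
from scipy.optimize import least_squares
def fitrect(C,uv,z,L=.1,W=.05,x0=(0.6,0,0)):
    "uv: corners in model order (-x,+y... any order via assignment)"
    m=np.array([[-L/2,-W/2],[-L/2,W/2],[L/2,W/2],[L/2,-W/2]])
    def P(p):
        c,s=np.cos(p[2]),np.sin(p[2]);q=m@np.array([[c,s],[-s,c]])+p[:2];return np.c_[q,np.full(4,z)]
    f=lambda p:(w2pix(C,P(p))-uv).ravel()
    o=least_squares(f,x0);return o.x,np.sqrt((o.fun**2).mean())
E
python3 - <<'E'
from h import *
C=cam('wrist')
zm=lambda l:np.array(l)/3.8+[200,190]
M=zm([(75,200),(238,197),(264,475),(115,480)]);L=zm([(540,288),(698,295),(664,557),(518,550)])
for n,q,k in(('M',M,(130,110)),('L',L,(637,190))):
    p,e=fitrect(C,q,.043);print(n,p.round(4),e)
    print('knob',pix2w(C,zm([k]),.055).round(4), 'pred',p[:2]-.078*np.array([np.cos(p[2]),np.sin(p[2])]))
print('tray',pix2w(C,[(510,65),(483,222)],.025))
E
```

```text
M [ 0.6016 -0.0013  0.0523] 0.6366439896666155
knob [[ 0.5196 -0.0067  0.055 ]] pred [ 0.52375207 -0.00541305]
L [ 0.6295  0.1341 -0.0324] 0.7535997315972742
knob [[0.541  0.1369 0.055 ]] pred [0.551579   0.13664547]
tray [[0.35856794 0.27334411 0.025     ]
 [0.5289294  0.27614196 0.025     ]]
```

Run:
```python
from h import *
move(.55,.1366,1.538,.12)
```

```text
pos [0.4751 0.0866 0.2403] toolx yaw 1.5943 tilt [-0.0092  0.0044 -0.9999] dtool [0.0477 0.0771 0.1198] spin 0.05625757895958339 j6 -1.664 t 3.7
```

```bash
python3 -m pendant '[0.016,0.026,0.03,0.028,0.016,0.026,0.03,0.028,0.016,0.026,0.03,0,0,0,0.03,0,0,0,0,0,0,0,0,0]' 0.7
python3 - <<'E'
from h import *
move(.55,.1366,1.538,.044)
E
```

```text
clock: 4.3
position: [0.5575, 0.1358, 0.1184]
eef_rot: [-0.002, 0.728, 0.686, 0.0]
ft_force: [-0.4, 0.1, -0.1]
opening: 0.7
pos [0.5575 0.1358 0.1184] toolx yaw 1.5112 tilt [-0.0033  0.0037 -1.    ] dtool [ 0.0001 -0.0073  0.0744] spin -0.026791351463777868 j6 -1.483 t 4.3
```

```bash
python3 -m pendant '[0,-0.003,0.018,-0.013,0,-0.003,0.018,-0.013,0,0,0.018,0,0,0,0.018,0,0,0,0,0,0,0,0,0]'
python3 - <<'E'
from h import *
move(.55,.1366,1.538,.044)
E
```

```text
clock: 4.9
position: [0.5574, 0.1352, 0.0574]
eef_rot: [0.003, 0.722, 0.692, 0.006]
ft_force: [0.5, 0.7, 0.9]
opening: 0.7
pos [0.5574 0.1352 0.0574] toolx yaw 1.5276 tilt [ 0.0133  0.0039 -0.9999] dtool [ 0.001  -0.0076  0.0133] spin -0.010427831582123348 j6 -1.501 t 4.9
```

```bash
python3 -m pendant '[0,-0.004,0.008,-0.01,0,-0.004,0.005,0,0,0,0,0,0,0,0,0]'
python3 - <<'E'
from h import *
move(.551,.1366,1.538,.044)
E
```

```text
clock: 5.3
position: [0.5515, 0.1356, 0.0479]
eef_rot: [0.005, 0.719, 0.695, 0.009]
ft_force: [0.3, -0.6, -0.3]
opening: 0.702
pos [0.5515 0.1356 0.0479] toolx yaw 1.5372 tilt [ 0.02    0.0041 -0.9998] dtool [ 0.001  -0.0006  0.0039] spin -0.000774910652604266 j6 -1.51 t 5.3
```

```bash
python3 -m pendant '[0,0,0.003,0,0,0,0,0,0,0,0,0,0,0,0,0,0,0,0,0,0,0,0,0,0,0,0,0]' 0 25
python3 -m pendant '[0,-0.005,0,0,0,-0.01,0,0,0,-0.01,0,0,0,-0.01,0,0,0,-0.005,0,0,0,0,0,0]'
```

```text
clock: 6.0
position: [0.5518, 0.1357, 0.0451]
eef_rot: [0.006, 0.719, 0.695, 0.009]
ft_force: [-0.9, -0.5, 0.3]
opening: 0.158
clock: 6.6
position: [0.5149, 0.137, 0.0462]
eef_rot: [0.011, 0.719, 0.695, 0.015]
ft_force: [1.5, -0.4, -4.8]
opening: 0.155
```

```bash
python3 -m pendant '[0,-0.004,0,0,0,-0.004,0,0,0,-0.004,0,0,0,0,0,0]'
python3 - <<'E'
from h import *
s=r.state();print(s['ft_force'],s['torque']); move(.511,.1366,1.538,.044)
snap('wrist','w2.png')
E
```

```text
clock: 7.0
position: [0.5121, 0.1377, 0.0477]
eef_rot: [0.02, 0.72, 0.694, 0.026]
ft_force: [0.4, 0.3, -3.3]
opening: 0.15
[ 0.40687123  0.27201838 -3.34816471] [-0.10350335  0.18957869 -0.0247744 ]
pos [0.5121 0.1377 0.0477] toolx yaw 1.5345 tilt [ 0.0657  0.0066 -0.9978] dtool [-0.0011 -0.0013  0.0037] spin -0.003497981494489766 j6 -1.502 t 7.0
```

View pics/w2.png

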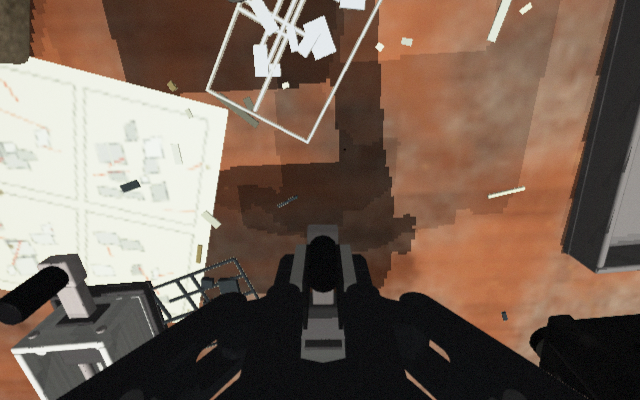

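```bash
python3 -m pendant '[0,0,0,0,0,0,0,0,0,0,0,0]' 0.6
python3 -m pendant '[0,0,-0.02,0,0,0,-0.03,0,0,0,-0.03,0,0,0,-0.03,0,0,0,-0.02,0,0,0,0,0]'
python3 - <<'E'
from h import *
move(.5237,-.0054,1.6231,.13)
snap('wrist','w3.png')
E
```

```text
clock: 7.35
position: [0.5089, 0.138, 0.047]
eef_rot: [0.019, 0.72, 0.694, 0.024]
ft_force: [-0.0, -0.8, 0.2]
opening: 0.602
clock: 7.95
position: [0.4964, 0.1376, 0.1793]
eef_rot: [0.015, 0.719, 0.694, 0.021]
ft_force: [0.4, 0.9, -0.9]
opening: 0.602
pos [0.4964 0.1376 0.1793] toolx yaw 1.5353 tilt [ 0.0519  0.0073 -0.9986] dtool [-0.1424  0.0298  0.0496] spin -0.08783373590368937 j6 -1.501 t 7.95
```

View pics/w3.png

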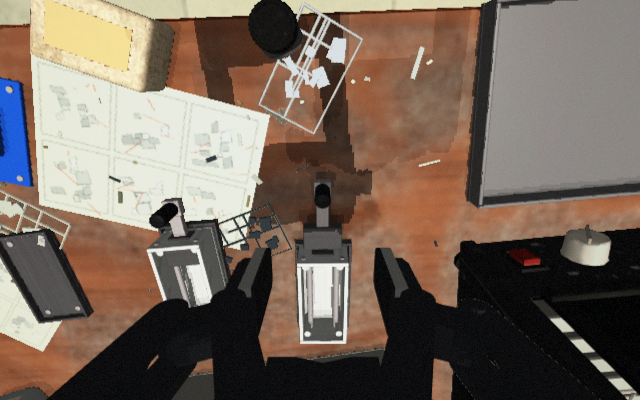

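```bash
python3 -m pendant '[-0.035,0.007,0.012,-0.03,-0.035,0.007,0.012,-0.03,-0.035,0.007,0.012,-0.028,-0.035,0.007,0.012,0,0,0,0,0,0,0,0,0]'
python3 - <<'E'
from h import *
move(.5237,-.0054,1.6231,.046)
im,C,s=snap('wrist','w4.png')
E
```

```text
clock: 8.6
position: [0.5228, -0.0039, 0.1199]
eef_rot: [0.01, 0.686, 0.727, 0.017]
ft_force: [0.2, -0.4, -0.8]
opening: 0.601
pos [ 0.5228 -0.0039  0.1199] toolx yaw 1.6297 tilt [ 0.0384  0.0111 -0.9992] dtool [-0.0022 -0.0021  0.0739] spin 0.006595009534465568 j6 -1.888 t 8.6
```

View pics/w4.png

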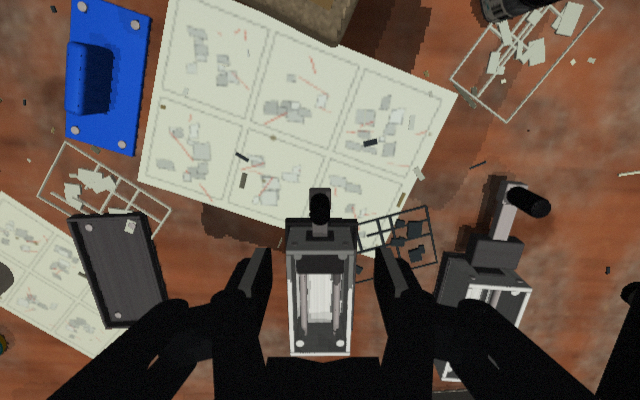

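```bash
python3 -m pendant '[-0.001,-0.001,0.018,0,-0.001,-0.001,0.018,0,0,0,0.018,0,0,0,0.014,0,0,0,0,0,0,0,0,0]'
python3 - <<'E'
from h import *
move(.5237,-.0054,1.6231,.045)
E
```

```text
clock: 9.25
position: [0.5215, 0.0021, 0.0495]
eef_rot: [0.009, 0.683, 0.73, 0.017]
ft_force: [-0.2, -1.0, 0.0]
opening: 0.6
pos [0.5215 0.0021 0.0495] toolx yaw 1.6381 tilt [ 0.037   0.0126 -0.9992] dtool [-0.0077  0.0015  0.0045] spin 0.01499574219572053 j6 -1.891 t 9.25
```

```bash
python3 -m pendant '[-0.004,0,0.003,0.01,-0.003,0.001,0.001,0.005,0,0,0,0]' 
python3 -m pendant '[0,0,0,0,0,0,0,0,0,0,0,0,0,0,0,0,0,0,0,0,0,0,0,0]' 0 25
python3 -m pendant '[0,-0.005,0,0,0,-0.005,0,0,0,0,0,0]'
python3 -m pendant '[0,-0.005,0,0,0,-0.005,0,0,0,0,0,0]'
```

```text
clock: 9.55
position: [0.5244, -0.0044, 0.0473]
eef_rot: [0.01, 0.688, 0.725, 0.018]
ft_force: [0.1, 0.0, -0.6]
opening: 0.601
clock: 10.15
position: [0.5252, -0.005, 0.0483]
eef_rot: [0.011, 0.688, 0.725, 0.019]
ft_force: [0.5, 0.2, -0.4]
opening: 0.154
clock: 10.45
position: [0.5151, -0.0057, 0.0483]
eef_rot: [0.012, 0.688, 0.725, 0.019]
ft_force: [-0.2, -0.3, 0.2]
opening: 0.153
clock: 10.75
position: [0.5045, -0.0065, 0.0483]
eef_rot: [0.012, 0.688, 0.725, 0.019]
ft_force: [-0.3, 0.6, 0.6]
opening: 0.153
```

```bash
python3 -m pendant '[0,-0.005,0,0,0,0,0,0]'
python3 -m pendant '[0,-0.003,0,0,0,0,0,0]'
python3 -m pendant '[0,-0.003,0,0,0,0,0,0]'
```

```text
clock: 10.95
position: [0.499, -0.0069, 0.0483]
eef_rot: [0.013, 0.688, 0.725, 0.019]
ft_force: [-1.0, 0.8, 2.5]
opening: 0.151
clock: 11.15
position: [0.4958, -0.0071, 0.0483]
eef_rot: [0.013, 0.688, 0.725, 0.019]
ft_force: [-1.0, 0.3, 2.7]
opening: 0.148
clock: 11.35
position: [0.4927, -0.0073, 0.0482]
eef_rot: [0.013, 0.688, 0.725, 0.019]
ft_force: [-1.1, 0.7, 3.6]
opening: 0.153
```

Run:
```python
from h import *
s=r.state();print(s['ft_force'],s['torque'])
snap('wrist','w5.png')
```

```text
[-1.06813955  0.70847609  3.57592737] [-0.08885578  0.2160795  -0.00950104]
```

View pics/w5.png

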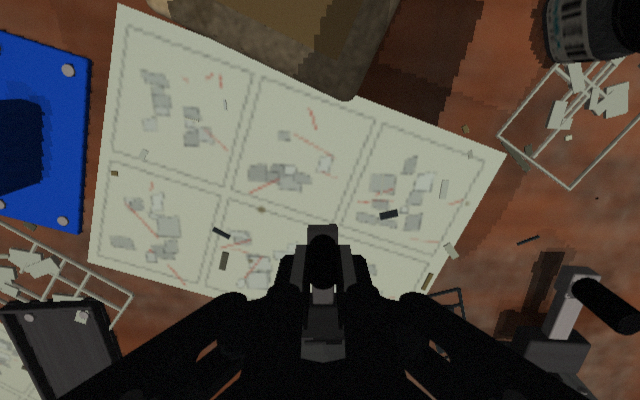

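```bash
python3 -m pendant '[0,-0.004,0,0,0,0,0,0]'
python3 -m pendant '[0,-0.004,0,0,0,0,0,0]'
python3 -m pendant '[0,-0.004,0,0,0,0,0,0]'
```

```text
clock: 11.6
position: [0.4887, -0.0076, 0.0481]
eef_rot: [0.013, 0.688, 0.725, 0.019]
ft_force: [-1.2, -0.7, 3.3]
opening: 0.15
clock: 11.8
position: [0.4853, -0.0079, 0.0482]
eef_rot: [0.014, 0.688, 0.725, 0.02]
ft_force: [-1.6, -0.4, 2.9]
opening: 0.155
clock: 12.0
position: [0.4844, -0.008, 0.0485]
eef_rot: [0.017, 0.689, 0.724, 0.023]
ft_force: [-0.3, -0.5, -1.9]
opening: 0.152
```

```bash
python3 -m pendant '[0,0,0,0,0,0,0,0,0,0,0,0]' 0.6
python3 -m pendant '[0,-0.02,-0.03,0,0,-0.02,-0.03,0,0,-0.02,-0.03,0,0,-0.02,-0.03,0,0,-0.01,-0.03,0,0,0,0,0]'
python3 - <<'E'
from h import *
move(.5237,-.0054,1.6231,.13)
im,C,s=snap('wrist','w6.png')
c=im[150:350,160:480];cv2.imwrite('pics/w6z.png',cv2.resize(c,None,fx=2.5,fy=2.5,interpolation=cv2.INTER_CUBIC))
E
```

```text
clock: 12.3
position: [0.4821, -0.0074, 0.0474]
eef_rot: [0.014, 0.689, 0.725, 0.022]
ft_force: [0.0, -0.3, 0.4]
opening: 0.593
clock: 12.9
position: [0.3775, -0.013, 0.1932]
eef_rot: [0.008, 0.689, 0.725, 0.018]
ft_force: [0.5, -0.1, 0.9]
opening: 0.599
pos [ 0.3775 -0.013   0.1932] toolx yaw 1.6218 tilt [ 0.0364  0.0146 -0.9992] dtool [-0.0007  0.144   0.0686] spin -0.0013137472860191846 j6 -2.005 t 12.9
```

View pics/w6.png

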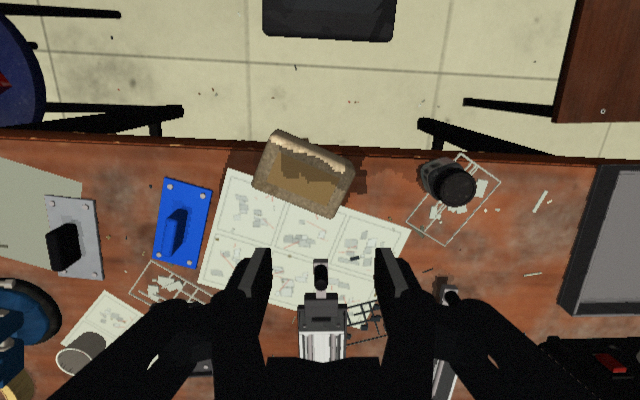

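Run:
```python
from h import *
im,C,s=snap('top','t2.png')
c=im[115:265,130:470];a=cv2.resize(c,None,fx=2.35,fy=2.35,interpolation=cv2.INTER_CUBIC);cv2.imwrite('pics/t2z.png',a)
im,C,s=snap('scene','s2.png')
c=im[110:270,200:440];a=cv2.resize(c,None,fx=3.3,fy=3.3,interpolation=cv2.INTER_CUBIC);cv2.imwrite('pics/s2z.png',a)
```

```text
(no output)
```

View pics/t2z.png

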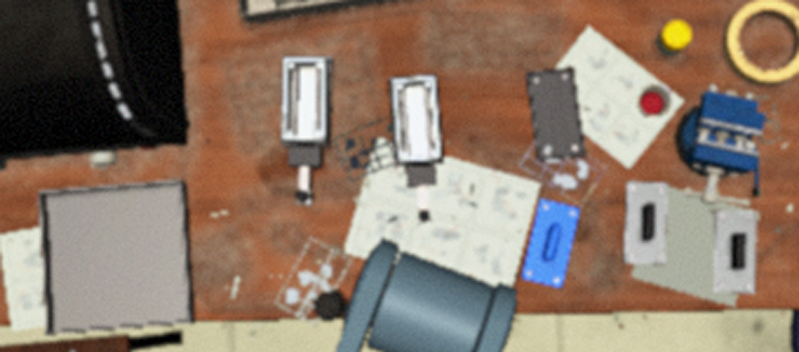

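View pics/s2z.png

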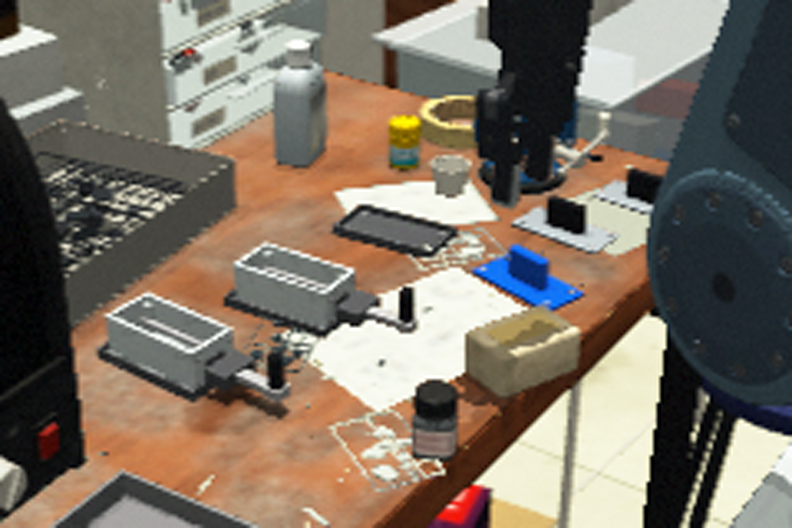

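Run:
```python
from h import *
a=cv2.imread('pics/w3.png')[170:350,280:370];b=cv2.imread('pics/w6.png')[245:365,270:370]
cv2.imwrite('pics/z3.png',cv2.resize(a,None,fx=3.3,fy=3.3,interpolation=cv2.INTER_CUBIC))
cv2.imwrite('pics/z6.png',cv2.resize(b,None,fx=5,fy=5,interpolation=cv2.INTER_CUBIC))
```

```text
(no output)
```

View pics/z3.png

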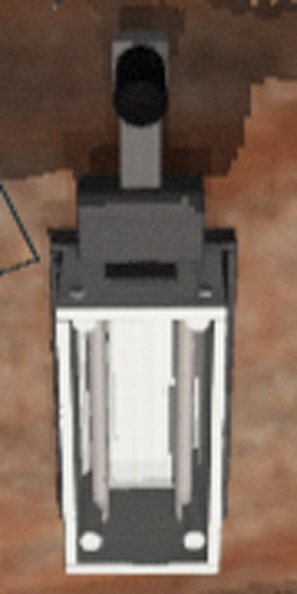

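View pics/z6.png

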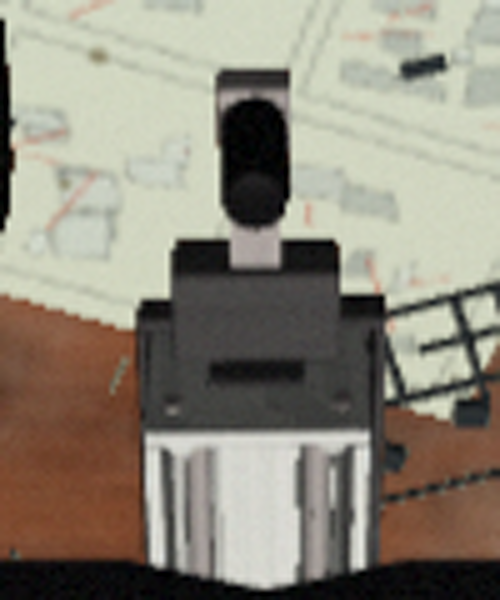

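Run:
```python
from h import *
def S(p,q): q=np.array(q);return dict(position=np.array(p),eef_rot=q/np.linalg.norm(q))
for s,k,w in((S([.4964,.1376,.1793],[.015,.719,.694,.021]),(322.4,201.2),(322.4,263.9)),(S([.3775,-.013,.1932],[.008,.689,.725,.018]),(321.2,284.6),(321.6,331.4))):
    C=cam('wrist',s);a=pix2w(C,k,.055)[0];b=pix2w(C,w,.043)[0];print(a,b,np.linalg.norm((a-b)[:2]))
```

```text
[0.50698892 0.13697397 0.055     ] [0.57598808 0.13465058 0.043     ] 0.06903826968112478
[ 0.47917962 -0.00859036  0.055     ] [ 0.54832674 -0.00459715  0.043     ] 0.06926232597337464
```

```bash
python3 -m pendant '[0.0,0.025,0.014,0,0,0.025,0.014,0,0,0.024,0.015,0,0,0.024,0.015,0,0,0,0.015,0,0,0,0,0,0,0,0,0]'
python3 - <<'E'
from h import *
move(.482,-.0086,1.6231,.047)
E
```

```text
clock: 13.75
position: [0.4755, -0.0036, 0.1053]
eef_rot: [-0.003, 0.689, 0.725, 0.012]
ft_force: [-0.1, 0.7, -0.9]
opening: 0.594
pos [ 0.4755 -0.0036  0.1053] toolx yaw 1.6219 tilt [ 0.0125  0.0219 -0.9997] dtool [-0.0066  0.0054  0.0583] spin -0.001211822931443951 j6 -1.911 t 13.75
```

```bash
python3 -m pendant '[-0.003,0.003,0.018,0,-0.004,0.003,0.018,0,-0.001,0,0.018,0,0,0,0.004,0,0,0,0,0,0,0,0,0]'
python3 - <<'E'
from h import *
move(.482,-.0086,1.6231,.047)
E
```

```text
clock: 14.35
position: [0.4826, -0.0102, 0.0477]
eef_rot: [-0.003, 0.689, 0.725, 0.012]
ft_force: [0.0, 0.3, -0.2]
opening: 0.6
pos [ 0.4826 -0.0102  0.0477] toolx yaw 1.6219 tilt [ 0.0134  0.0217 -0.9997] dtool [ 0.0016 -0.0006  0.0007] spin -0.001214126990545239 j6 -1.925 t 14.35
```

```bash
python3 -m pendant '[0.001,0,0,0,0,0,0,0,0,0,0,0,0,0,0,0,0,0,0,0,0,0,0,0]' 0 25
python3 -m pendant '[0,0.006,0,0,0,0.008,0,0,0,0.008,0,0,0,0.008,0,0,0,0.006,0,0,0,0,0,0]'
python3 -m pendant '[0,0.004,0,0,0,0,0,0]'
python3 -m pendant '[0,0.004,0,0,0,0,0,0]'
python3 -m pendant '[0,0.004,0,0,0,0,0,0]'
```

```text
clock: 14.95
position: [0.4839, -0.0092, 0.0502]
eef_rot: [-0.001, 0.689, 0.725, 0.013]
ft_force: [0.1, 1.1, -2.9]
opening: 0.149
clock: 15.55
position: [0.5223, -0.0068, 0.0501]
eef_rot: [-0.002, 0.689, 0.725, 0.013]
ft_force: [0.7, 0.3, -0.7]
opening: 0.15
clock: 15.75
position: [0.526, -0.0064, 0.05]
eef_rot: [-0.003, 0.688, 0.725, 0.012]
ft_force: [0.3, 0.1, -0.4]
opening: 0.155
clock: 15.95
position: [0.5286, -0.0061, 0.05]
eef_rot: [-0.004, 0.688, 0.725, 0.011]
ft_force: [1.4, 0.1, -1.1]
opening: 0.15
clock: 16.15
position: [0.5297, -0.0058, 0.0498]
eef_rot: [-0.007, 0.688, 0.726, 0.009]
ft_force: [0.4, 0.6, -0.2]
opening: 0.152
```

```bash
python3 -m pendant '[0,0,0,0,0,0,0,0,0,0,0,0]' 0.6
python3 -m pendant '[0,-0.005,-0.03,0,0,-0.01,-0.03,0,0,0,-0.03,0,0,0,0,0]'
python3 - <<'E'
from h import *
snap('wrist','w7.png')
move(.509,.137,1.538,.12)
E
```

```text
clock: 16.45
position: [0.5315, -0.0062, 0.0506]
eef_rot: [-0.005, 0.688, 0.725, 0.01]
ft_force: [-0.6, 0.0, 0.7]
opening: 0.597
clock: 16.85
position: [0.5159, -0.0091, 0.1426]
eef_rot: [-0.005, 0.688, 0.725, 0.01]
ft_force: [0.6, -0.6, 0.8]
opening: 0.6
pos [ 0.5145 -0.0087  0.1406] toolx yaw 1.6229 tilt [ 0.0029  0.0226 -0.9997] dtool [0.1453 0.002  0.0239] spin 0.08493575653405006 j6 -1.895 t 16.9
```

View pics/w7.png

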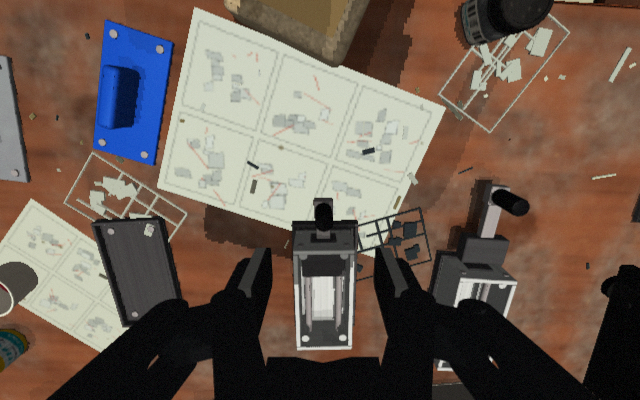

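```bash
python3 -m pendant '[0.036,0,0.005,0.03,0.036,0,0.005,0.03,0.036,0,0.005,0.025,0.036,0,0.005,0,0,0,0,0,0,0,0,0]'
python3 - <<'E'
from h import *
move(.509,.137,1.538,.047)
E
```

```text
clock: 17.5
position: [0.5121, 0.1393, 0.118]
eef_rot: [-0.008, 0.721, 0.693, 0.007]
ft_force: [-0.5, -0.8, 0.1]
opening: 0.602
pos [0.5121 0.1393 0.118 ] toolx yaw 1.5308 tilt [-8.000e-04  2.200e-02 -9.998e-01] dtool [-0.004  -0.0029  0.0709] spin -0.007177553774399881 j6 -1.514 t 17.5
```

```bash
python3 -m pendant '[-0.001,0,0.018,-0.007,-0.002,-0.001,0.018,0,-0.001,-0.001,0.018,0,0,0,0.016,0,0,0,0,0,0,0,0,0]'
python3 - <<'E'
from h import *
move(.509,.137,1.538,.047)
E
```

```text
clock: 18.1
position: [0.5097, 0.1313, 0.0436]
eef_rot: [-0.009, 0.72, 0.694, 0.006]
ft_force: [0.0, 0.3, -0.2]
opening: 0.595
pos [0.5097 0.1313 0.0436] toolx yaw 1.5332 tilt [-0.0029  0.021  -0.9998] dtool [ 0.0057 -0.0009 -0.0033] spin -0.004779810272697693 j6 -1.535 t 18.1
```

```bash
python3 -m pendant '[0.003,0,-0.002,0,0.003,0,-0.001,0,0,0,0,0]' 
python3 -m pendant '[0,0,0,0,0,0,0,0,0,0,0,0,0,0,0,0,0,0,0,0,0,0,0,0]' 0 25
python3 -m pendant '[0,0.006,0,0,0,0.008,0,0,0,0.008,0,0,0,0.008,0,0,0,0.006,0,0,0,0,0,0]'
python3 -m pendant '[0,0.004,0,0,0,0,0,0]'
python3 -m pendant '[0,0.004,0,0,0,0,0,0]'
python3 -m pendant '[0,0.003,0,0,0,0,0,0]'
```

```text
clock: 18.4
position: [0.5115, 0.1368, 0.0489]
eef_rot: [-0.008, 0.721, 0.693, 0.007]
ft_force: [-0.2, 0.2, 0.6]
opening: 0.602
clock: 19.0
position: [0.5125, 0.1373, 0.0504]
eef_rot: [-0.006, 0.72, 0.694, 0.008]
ft_force: [0.5, -0.3, 0.7]
opening: 0.152
clock: 19.6
position: [0.5518, 0.1361, 0.0504]
eef_rot: [-0.007, 0.72, 0.694, 0.008]
ft_force: [-0.9, 1.4, 2.0]
opening: 0.148
clock: 19.8
position: [0.5542, 0.1361, 0.0504]
eef_rot: [-0.009, 0.72, 0.694, 0.006]
ft_force: [1.4, 0.8, 1.9]
opening: 0.148
clock: 20.0
position: [0.5556, 0.1362, 0.0503]
eef_rot: [-0.011, 0.72, 0.694, 0.004]
ft_force: [1.0, 0.4, 1.1]
opening: 0.155
clock: 20.2
position: [0.5565, 0.1362, 0.0503]
eef_rot: [-0.013, 0.72, 0.694, 0.002]
ft_force: [1.3, 0.4, 1.9]
opening: 0.149
```

Release, rise and back off for a measuring view of both units.

```bash
python3 -m pendant '[0,0,0,0,0,0,0,0,0,0,0,0]' 0.6
python3 -m pendant '[0,-0.01,-0.03,0,0,-0.02,-0.03,0,-0.02,-0.02,-0.03,0,-0.02,-0.02,-0.03,0,-0.02,-0.01,-0.03,0,-0.02,0,0,0,0,0,0,0,0,0,0,0]' 1
python3 - <<'E'
from h import *
im,C,s=snap('wrist','w8.png')
move(.509,.137,1.538,.12)
print(s['position'],s['eef_rot'])
c=im[190:400,180:420];cv2.imwrite('pics/w8z.png',cv2.resize(c,None,fx=3,fy=3,interpolation=cv2.INTER_CUBIC)[:600])
E
```

```text
clock: 20.5
position: [0.5572, 0.1359, 0.05]
eef_rot: [-0.012, 0.72, 0.694, 0.002]
ft_force: [-0.6, -0.6, 0.5]
opening: 0.603
clock: 21.3
position: [0.4737, 0.0529, 0.2038]
eef_rot: [-0.011, 0.72, 0.694, 0.002]
ft_force: [0.2, 0.3, 0.0]
opening: 1.002
pos [0.4736 0.0531 0.2034] toolx yaw 1.5342 tilt [-0.0134  0.0193 -0.9997] dtool [0.0836 0.0335 0.0845] spin -0.003824695085508756 j6 -1.689 t 21.35
[0.47371844 0.05294313 0.20378621] [-0.01133622  0.72004976  0.69382636  0.00219537]
```

View pics/w8.png

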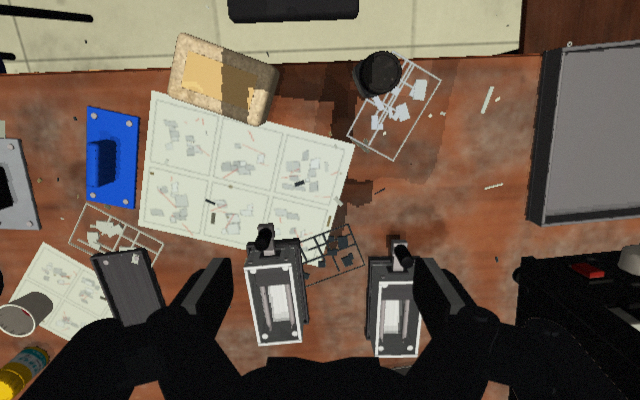

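View pics/w8z.png

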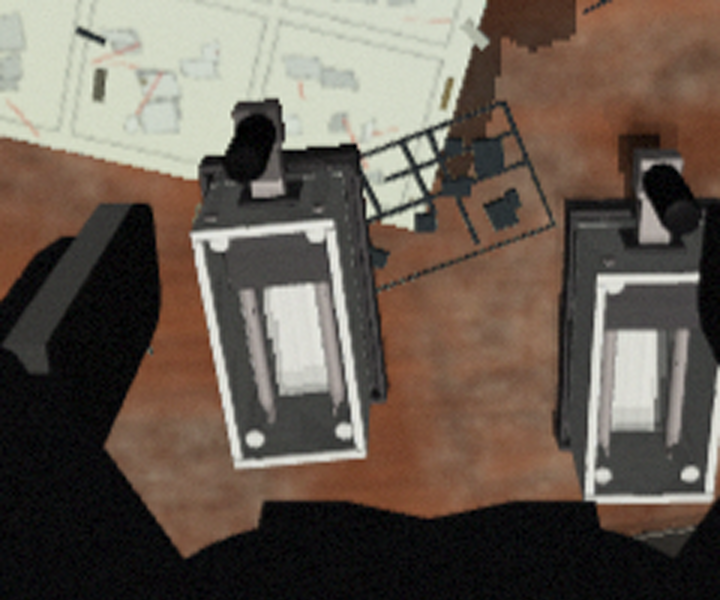

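```bash
python3 -m pendant '[-0.04,-0.004,0,0,-0.04,-0.004,0,0,-0.04,-0.004,0,0,-0.04,-0.004,0,0,-0.04,-0.004,0,0,-0.04,-0.004,0,0,-0.04,-0.004,0,0,-0.03,0,0,0,0,0,0,0,0,0,0,0]'
python3 - <<'E'
from h import *
im,C,s=snap('wrist','w9.png')
move(.467,-.283,1.57,.12)
np.save('s9.npy',np.r_[s['position'],s['eef_rot']])
E
```

```text
clock: 22.35
position: [0.4359, -0.2575, 0.1882]
eef_rot: [-0.019, 0.715, 0.699, 0.002]
ft_force: [-0.6, 0.5, -0.2]
opening: 1.0
pos [ 0.436  -0.2573  0.1883] toolx yaw 1.5476 tilt [-0.023   0.0297 -0.9993] dtool [-0.027   0.0332  0.0668] spin -0.022433179589519625 j6 -2.321 t 22.4
```

View pics/w9.png

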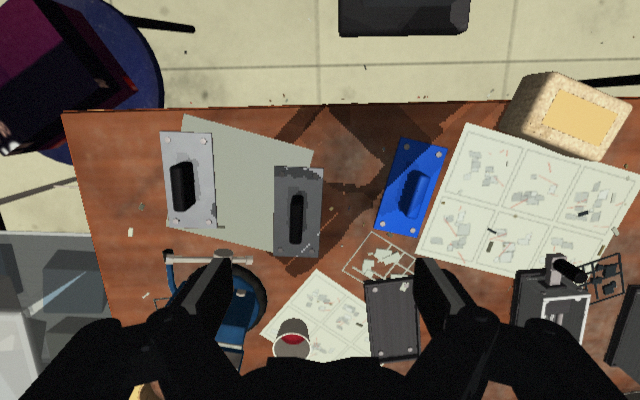

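Run:
```python
from h import *
im=cv2.imread('pics/w9.png')
c=im[120:270,150:340];cv2.imwrite('pics/w9z.png',cv2.resize(c,None,fx=4,fy=4,interpolation=cv2.INTER_CUBIC))
```

```text
(no output)
```

View pics/w9z.png

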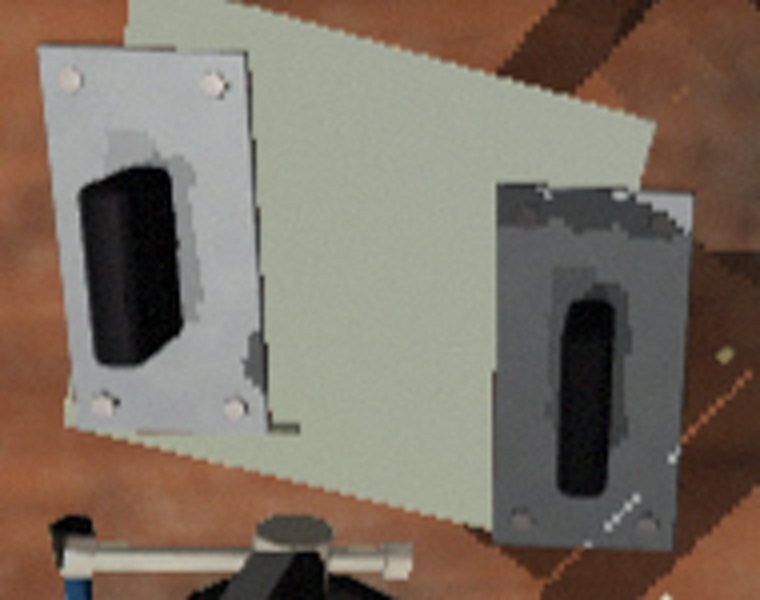

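```bash
python3 - <<'E'
from h import *
d=np.load('s9.npy');C=cam('wrist',dict(position=d[:3],eef_rot=d[3:]))
zm=lambda l:np.array(l)/4+[150,120]
for q in([(39,45),(245,50),(268,433),(76,430)],[(497,184),(694,193),(672,550),(493,543)]):
    p,e=fitrect(C,zm(q),.004,x0=(.46,-.3,0));print(p.round(4),e)
E
python3 - <<'E'
from h import *
move(.475,-.281,1.6,.12)
E
```

```text
[ 0.4309 -0.3876 -0.0657] 0.4688013254189653
[ 0.4685 -0.2807 -0.0809] 0.31274227344804384
pos [ 0.436  -0.2573  0.1883] toolx yaw 1.5476 tilt [-0.023   0.0297 -0.9993] dtool [-0.0248  0.0412  0.0666] spin -0.05243317958951965 j6 -2.321 t 22.4
```

Run:
```python
from h import *
move(.4685,-.2807,1.49,.11)
```

```text
pos [ 0.436  -0.2573  0.1883] toolx yaw 1.5476 tilt [-0.023   0.0297 -0.9993] dtool [-0.0249  0.0349  0.0768] spin 0.057566820410480446 j6 -2.321 t 22.4
```

```bash
python3 -m pendant '[-0.006,0.008,0.018,0.02,-0.006,0.008,0.019,0.02,-0.006,0.008,0.019,0.018,-0.006,0.008,0.019,0,0,0,0,0,0,0,0,0]' 0.5
python3 - <<'E'
from h import *
im,C,s=snap('wrist','w10.png')
move(.4685,-.2807,1.49,.027)
E
```

```text
clock: 23.0
position: [0.4686, -0.2714, 0.1092]
eef_rot: [-0.02, 0.732, 0.681, 0.002]
ft_force: [0.2, 0.5, 1.4]
opening: 0.501
pos [ 0.4685 -0.2713  0.1092] toolx yaw 1.4984 tilt [-0.0243  0.0325 -0.9992] dtool [-0.0119  0.0029  0.0818] spin 0.008359732643413054 j6 -2.251 t 23.05
```

View pics/w10.png

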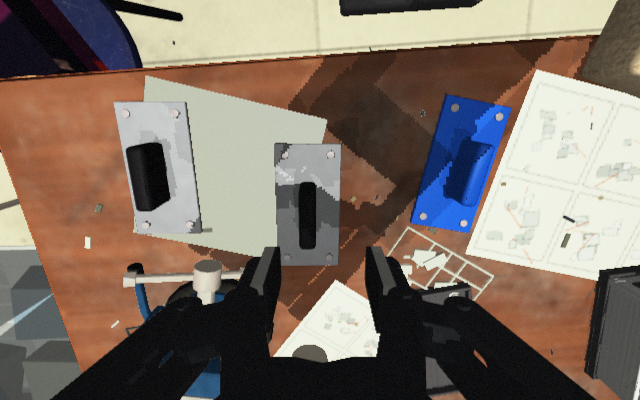

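Run:
```python
from h import *
C=cam('wrist')
p,e=fitrect(C,np.array([(275,144),(341,144),(338,265),(277,266)]),.004,x0=(.46,-.3,0));print(p.round(4),e)
for z in(0,.03,.06,.09):print(z,pix2w(C,[(245,272),(208,272),(262,310)],z)[:,:2].round(3).tolist())
C2=cam('top');
for z in(0,.03,.06,.09):print(z,pix2w(C2,[(433,201),(428,178),(430,157)],z)[:,:2].round(3).tolist())
```

```text
[ 0.4687 -0.2808 -0.0869] 0.6232893631346923
0 [[0.522, -0.338], [0.519, -0.369], [0.56, -0.329]]
0.03 [[0.505, -0.33], [0.503, -0.357], [0.539, -0.322]]
0.06 [[0.489, -0.321], [0.487, -0.344], [0.518, -0.314]]
0.09 [[0.473, -0.313], [0.471, -0.332], [0.497, -0.307]]
0 [[0.492, -0.366], [0.559, -0.354], [0.621, -0.363]]
0.03 [[0.489, -0.359], [0.555, -0.348], [0.616, -0.356]]
0.06 [[0.487, -0.352], [0.552, -0.341], [0.611, -0.349]]
0.09 [[0.485, -0.346], [0.548, -0.335], [0.606, -0.343]]
```

Run:
```python
from h import *
im=cv2.imread('pics/scene0.png')
c=im[120:200,310:430];cv2.imwrite('pics/s0z.png',cv2.resize(c,None,fx=6.5,fy=6.5,interpolation=cv2.INTER_CUBIC))
```

```text
(no output)
```

View pics/s0z.png

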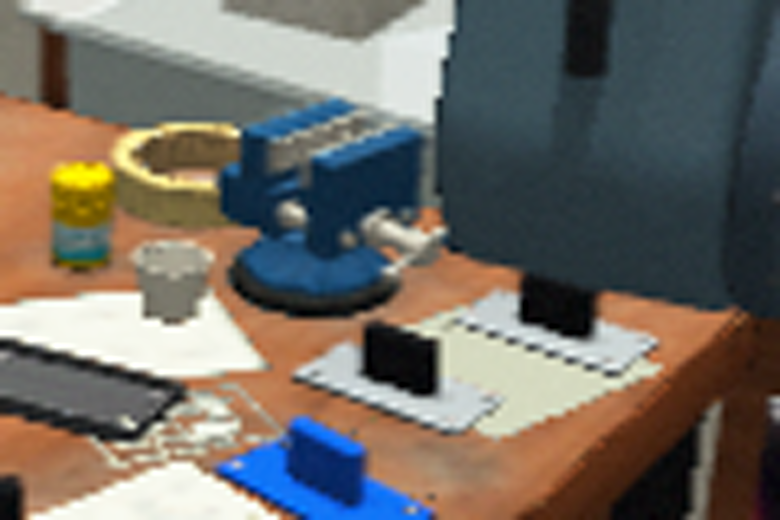

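Run:
```python
from h import *
def tri(obs):
    A=[];b=[]
    for C,uv in obs:
        a=pix2w(C,uv,0)[0];d=a-C[2];d/=np.linalg.norm(d);P=np.eye(3)-np.outer(d,d);A.append(P);b.append(P@C[2])
    return np.linalg.lstsq(np.vstack(A),np.hstack(b),rcond=None)
W=cam('wrist');S=cam('scene')
z=lambda u,v:(310+u/6.5,120+v/6.5)
print(tri([(W,(245,272)),(S,z(388,275))])[:2])
print(tri([(W,(213,268)),(S,z(440,235))])[:2])
```

```text
(array([ 0.50186241, -0.32807576,  0.03638098]), array([8.31788112e-09]))
(array([ 0.48161358, -0.34032896,  0.06139924]), array([8.50209347e-06]))
```

```bash
python3 - <<'E'
from h import *
move(.4637,-.2805,1.487,.027)
E
python3 -m pendant '[-0.006,-0.001,0.015,0.005,-0.006,-0.001,0.015,0.005,-0.001,0,0.015,0,0,0,0,0,0,0,0,0]' 0.35
python3 - <<'E'
from h import *
move(.4637,-.2805,1.487,.027)
E
```

```text
pos [ 0.4685 -0.2713  0.1092] toolx yaw 1.4984 tilt [-0.0243  0.0325 -0.9992] dtool [-0.0121 -0.0019  0.0819] spin 0.011359732643412945 j6 -2.251 t 23.05
clock: 23.55
position: [0.4643, -0.2839, 0.0628]
eef_rot: [-0.018, 0.736, 0.677, 0.002]
ft_force: [-0.0, -0.9, 0.0]
opening: 0.353
pos [ 0.4643 -0.2839  0.0628] toolx yaw 1.488 tilt [-0.0216  0.0296 -0.9993] dtool [ 0.0023 -0.0001  0.0358] spin 0.0009946615665283876 j6 -2.263 t 23.55
```

```bash
python3 -m pendant '[0.001,0,0.012,0,0.001,0,0.01,0,0.001,0,0.008,0,0,0,0.003,0,0,0,0,0]'
python3 - <<'E'
from h import *
move(.4637,-.2805,1.487,.027)
im,C,s=snap('wrist','w11.png')
E
```

```text
clock: 24.05
position: [0.4641, -0.2801, 0.0277]
eef_rot: [-0.018, 0.736, 0.677, 0.002]
ft_force: [-0.5, 0.1, 0.8]
opening: 0.347
pos [ 0.4641 -0.2801  0.0277] toolx yaw 1.4876 tilt [-0.0206  0.0287 -0.9994] dtool [-0.0004 -0.0003  0.0007] spin 0.0005771563682426262 j6 -2.258 t 24.05
```

View pics/w11.png

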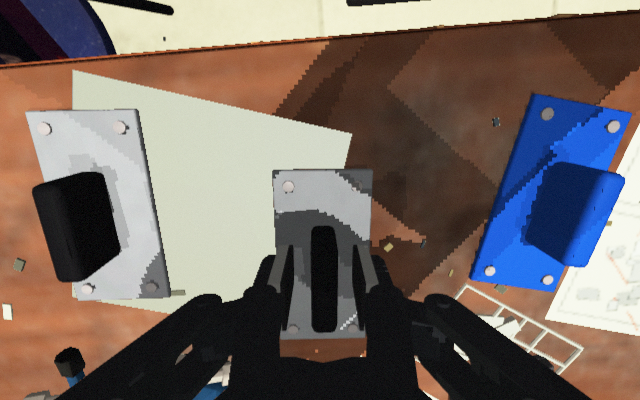

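```bash
python3 -m pendant '[0,0,0,0,0,0,0,0,0,0,0,0,0,0,0,0,0,0,0,0,0,0,0,0]' 0 80
python3 -m pendant '[0,0,-0.01,0,0,0,-0.02,0,0,0,-0.03,0,0,0,-0.03,0,0,0,-0.03,0,0,0,0,0,0,0,0,0]'
python3 - <<'E'
from h import *
im,C,s=snap('wrist','w12.png')
move(.605,-.0,1.62,.12)
np.save('s12.npy',np.r_[s['position'],s['eef_rot']])
E
```

```text
clock: 24.7
position: [0.465, -0.2809, 0.0294]
eef_rot: [-0.016, 0.736, 0.677, 0.002]
ft_force: [0.5, -0.0, -0.8]
opening: 0.127
clock: 25.4
position: [0.4667, -0.2836, 0.1563]
eef_rot: [-0.017, 0.736, 0.677, 0.002]
ft_force: [-0.3, 0.3, -1.5]
opening: 0.119
pos [ 0.467  -0.284   0.1565] toolx yaw 1.4879 tilt [-0.0191  0.0271 -0.9994] dtool [0.2934 0.1149 0.0415] spin -0.13212721230086322 j6 -2.258 t 25.45
```

View pics/w12.png

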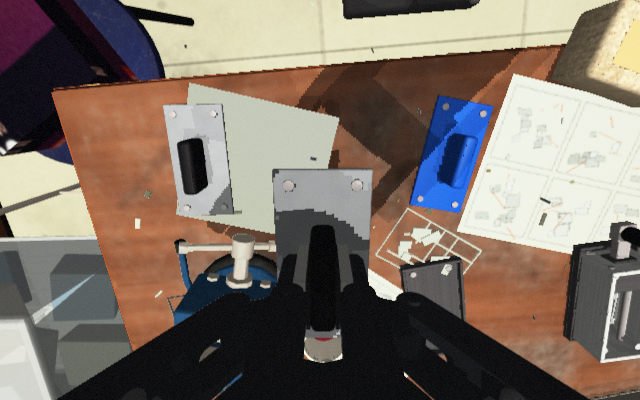

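```bash
cat >> h.py <<'E'
def cov2(C,front,z):
    "two front (-x end) corners, -y then +y; z of plate top -> centre xy, yaw"
    a,b=pix2w(C,front,z)[:,:2];d=b-a;yaw=np.arctan2(-d[0],d[1]);m=(a+b)/2
    return m+.05*np.array([np.cos(yaw),np.sin(yaw)]),yaw,np.linalg.norm(d)
def held(C,s,front,dz):
    c,yaw,w=cov2(C,front,s['position'][2]-dz);M=q2m(s['eef_rot']);ty=np.arctan2(M[1,0],M[0,0])
    d=c-s['position'][:2]
    print('cover',c.round(4),'yaw',round(yaw,4),'w',w.round(4),'rel yaw (tool x-90-cover)',round(ty-np.pi/2-yaw,4),'offset in world',d.round(4));return c,yaw
E
python3 - <<'E'
from h import *
im=cv2.imread('pics/w12.png')
c=im[155:255,260:385];cv2.imwrite('pics/w12z.png',cv2.resize(c,None,fx=6,fy=6,interpolation=cv2.INTER_CUBIC))
d=np.load('s12.npy');s=dict(position=d[:3],eef_rot=d[3:]);C=cam('wrist',s)
held(C,s,[(273.5,169.5),(372.5,169.5)],.0254)
E
```

```text
cover [ 0.4714 -0.2846] yaw -0.0883 w 0.0491 rel yaw (tool x-90-cover) 0.0054 offset in world [ 0.0047 -0.001 ]
```

View pics/w12z.png

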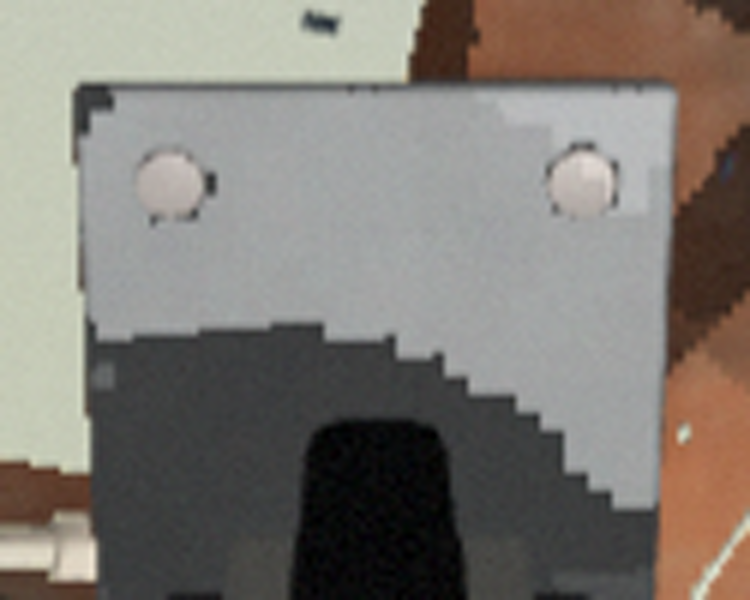

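Run:
```python
from h import *
s=dict(position=np.array([0.47371844,0.05294313,0.20378621]),eef_rot=np.array([-0.01133622,0.72004976,0.69382636,0.00219537]));C=cam('wrist',s)
q=np.array([(192,232),(336,219),(369,456),(235,468)])/3+[180,190]
print(fitrect(C,q,.043))
C2=cam('top')
im=cv2.imread('pics/t2.png')
move(.6045-.004,-.0015,1.623,.16)
```

```text
(array([ 0.60385105, -0.00150782,  0.05361002]), np.float64(0.2605841802130297))
pos [ 0.467  -0.284   0.1565] toolx yaw 1.4879 tilt [-0.0191  0.0271 -0.9994] dtool [0.2925 0.1097 0.0016] spin -0.1351272123008631 j6 -2.258 t 25.45
```

```bash
python3 -m pendant '[0.015,0.006,0,-0.02,0.03,0.011,0,-0.02,0.03,0.011,0,-0.02,0.03,0.011,0,-0.02,0.03,0.011,0,-0.02,0.03,0.011,0,-0.02,0.03,0.011,0,-0.015,0.03,0.011,0,0,0.03,0.01,0,0,0.015,0.005,0,0,0,0,0,0,0,0,0,0]'
python3 - <<'E'
from h import *
move(.5995,-.002,1.624,.1)
im,C,s=snap('wrist','w13.png')
E
```

```text
clock: 26.65
position: [0.5578, 0.0097, 0.1466]
eef_rot: [-0.031, 0.683, 0.73, -0.001]
ft_force: [-0.2, -0.1, -1.5]
opening: 0.123
pos [0.5578 0.0097 0.1466] toolx yaw 1.6362 tilt [-0.0456  0.0411 -0.9981] dtool [-0.0164  0.0427  0.0442] spin 0.012167620000204327 j6 -1.862 t 26.65
```

View pics/w13.png

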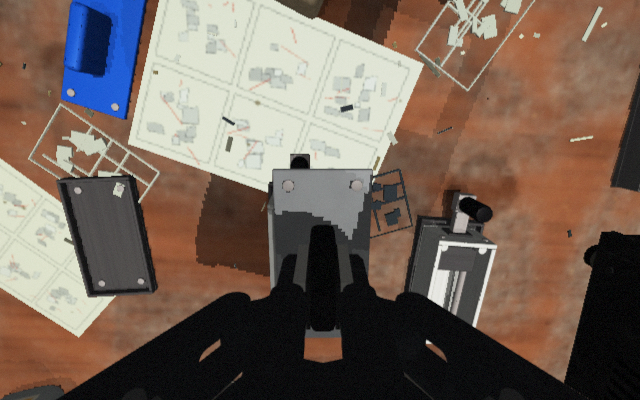

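```bash
python3 -m pendant '[-0.002,0.006,0,0.006,-0.002,0.006,0,0.006,-0.002,0.006,0,0,-0.002,0.006,0,0,-0.002,0.006,0,0,-0.002,0.006,0,0,-0.002,0.006,0,0,0,0,0,0,0,0,0,0]'
python3 - <<'E'
from h import *
move(.5995,-.002,1.624,.1)
E
```

```text
clock: 27.6
position: [0.6043, -0.0074, 0.1431]
eef_rot: [-0.031, 0.69, 0.723, -0.001]
ft_force: [0.4, -0.5, -1.4]
opening: 0.123
pos [ 0.6043 -0.0074  0.1431] toolx yaw 1.617 tilt [-0.0461  0.0412 -0.9981] dtool [ 0.0037 -0.0026  0.0435] spin -0.0070370902729177676 j6 -1.853 t 27.6
```

```bash
python3 -m pendant '[0,-0.04,0,0,0,-0.04,0,0,0,-0.04,0,0,0,0,0,0,0,0,0,0]'
python3 - <<'E'
from h import *
move(.5995,-.002,1.624,.145)
E
```

```text
clock: 28.1
position: [0.4784, -0.012, 0.1459]
eef_rot: [-0.033, 0.689, 0.724, -0.002]
ft_force: [1.2, 0.3, -0.4]
opening: 0.123
pos [ 0.4784 -0.012   0.1459] toolx yaw 1.6181 tilt [-0.0502  0.0423 -0.9978] dtool [ 0.0043  0.1214 -0.0048] spin -0.005936576285322959 j6 -1.922 t 28.1
```

```bash
python3 -m pendant '[0.001,0.04,0,0,0.001,0.04,0,0,0.001,0.03,0,0,0,0,0,0,0,0,0,0]'
python3 - <<'E'
from h import *
move(.5995,-.002,1.624,.145)
im,C,s=snap('wrist','w14.png')
E
```

```text
clock: 28.6
position: [0.5924, -0.0023, 0.1397]
eef_rot: [-0.033, 0.689, 0.724, -0.002]
ft_force: [-1.1, 0.0, -2.1]
opening: 0.123
pos [ 0.5924 -0.0023  0.1397] toolx yaw 1.6186 tilt [-0.0503  0.0424 -0.9978] dtool [ 0.0002  0.0068 -0.0057] spin -0.005363408603682229 j6 -1.852 t 28.6
```

View pics/w14.png

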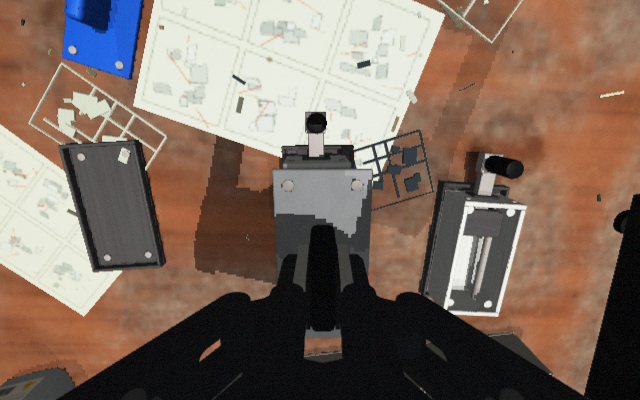

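```bash
cat >> h.py <<'E'
def relset(fn,s,c,yaw,zbot):
    M=q2m(s['eef_rot']);d=np.array([c[0],c[1],zbot])-s['position'];Rr=M.T@R.from_euler('z',yaw).as_matrix()
    np.savez(fn,t=M.T@d,R=Rr)
def cover_now(fn,s=None):
    s=s or r.state();f=np.load(fn);M=q2m(s['eef_rot']);P=s['position']+M@f['t'];Q=M@f['R']
    return P,np.arctan2(Q[1,0],Q[0,0]),Q[:,2],M
def goal(fn,tgt,yaw,z):
    P,y,n,M=cover_now(fn);d=np.array([tgt[0],tgt[1],z])-P
    print('cover',P.round(4),'yaw',round(y,4),'normal',n.round(4),'err world',d.round(4),'dtool',(M.T@d).round(4),'spin',round(y-yaw,4))
E
python3 - <<'E'
from h import *
d=np.load('s12.npy');s=dict(position=d[:3],eef_rot=d[3:])
relset('relA.npz',s,np.array([.467+.0043,-.284-.0006]),-.085,.1565-.0294)
goal('relA.npz',(.6039,-.0015),.0536,.06)
C=cam('wrist')
q=np.array([(274,169.5),(371,169.5)]);f=pix2w(C,q,.1397-.0254);print(f)
# project predicted front edge
P,y,n,M=cover_now('relA.npz');Q=M@np.load('relA.npz')['R']
print(w2pix(C,[P+Q@[-.05,-.025,.004],P+Q@[-.05,.025,.004]]))
# unit M predicted
u=np.array([.6039,-.0015,.043]);Z=R.from_euler('z',.0536).as_matrix()
print(w2pix(C,[u+Z@[-.05,-.025,-.033],u+Z@[-.05,.025,-.033],u+Z@[-.078,0,.012]]))
E
```

```text
cover [ 0.5963 -0.0022  0.1105] yaw 0.0467 normal [ 0.0265 -0.0175  0.9995] err world [ 0.0076  0.0007 -0.0505] dtool [-0.0019  0.0101  0.0501] spin -0.0069
[[ 0.54753886 -0.02893045  0.1143    ]
 [ 0.54561158  0.01960198  0.1143    ]]
[[272.36755927 169.8938824 ]
 [373.25005554 169.56144143]]
[[286.80959337 157.17478992]
 [347.21707166 156.44746946]
 [318.65313795 123.6410453 ]]
```

```bash
python3 -m pendant '[0,0.002,0.008,-0.003,-0.001,0.002,0.008,-0.003,-0.001,0.002,0.008,0,0,0.002,0.008,0,0,0.002,0.008,0,0,0,0.008,0,0,0,0,0,0,0,0,0]'
python3 - <<'E'
from h import *
im,C,s=snap('wrist','w15.png')
goal('relA.npz',(.6039,-.0015),.0536,.043)
c=im[130:290,240:400];cv2.imwrite('pics/w15z.png',cv2.resize(c,None,fx=3.75,fy=3.75,interpolation=cv2.INTER_CUBIC))
E
```

```text
clock: 29.45
position: [0.5973, -0.0018, 0.0861]
eef_rot: [-0.034, 0.687, 0.726, -0.003]
ft_force: [0.4, -0.5, -1.4]
opening: 0.126
cover [ 0.601  -0.0015  0.0568] yaw 0.0526 normal [ 0.03   -0.0183  0.9994] err world [ 0.0029  0.     -0.0138] dtool [-0.0008  0.0036  0.0136] spin -0.001
```

View pics/w15z.png

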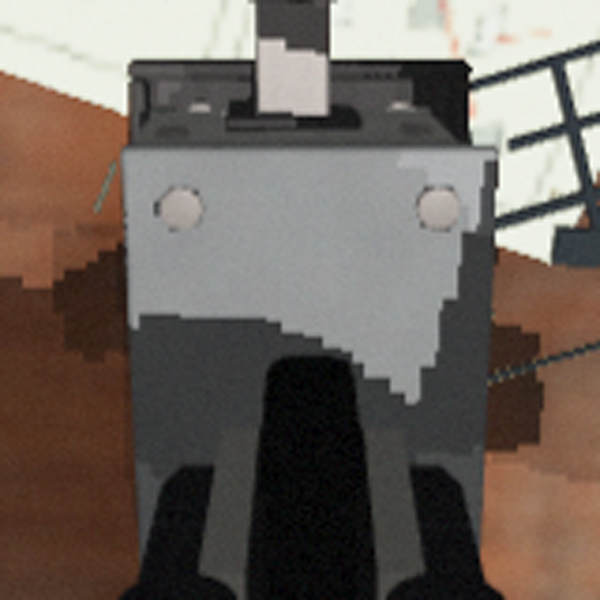

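Run:
```python
from h import *
C=cam('wrist')
u=np.array([.6039,-.0015,.003]);Z=R.from_euler('z',.0536).as_matrix()
P=[u+Z@np.array(p) for p in([-.05,-.006,.022],[-.05,.006,.022],[-.066,-.006,.022],[-.066,.006,.022],[-.056,-.03,.007],[-.056,.03,.007])]
print((w2pix(C,P)-[240,130])*3.75)
Pc,y,n,M=cover_now('relA.npz');Q=M@np.load('relA.npz')['R']
print((w2pix(C,[Pc+Q@[-.05,-.025,.004],Pc+Q@[-.05,.025,.004]])-[240,130])*3.75)
```

```text
[[262.99082989 127.50757022]
 [336.41816937 126.96475762]
 [261.92296403  27.73753676]
 [336.97437203  27.47153431]
 [123.17892643  80.99346082]
 [467.21175138  79.07773065]]
[[121.39443001 149.66303396]
 [499.69082457 148.41710252]]
```

Run:
```python
from h import *
im=cv2.imread('pics/w15.png')
c=im[60:190,250:390];cv2.imwrite('pics/w15y.png',cv2.resize(c,None,fx=5,fy=4.6,interpolation=cv2.INTER_CUBIC))
C=cam('wrist')
u=np.array([.6039,-.0015,.003]);Z=R.from_euler('z',.0536).as_matrix()
P=[u+Z@np.array(p) for p in([-.078,0,.052],[-.078,.007,.052],[-.078,-.007,.052],[-.085,0,.052])]
print((w2pix(C,P)-[250,60])*[5,4.6])
```

```text
[[360.65027641 261.9686496 ]
 [430.88295357 261.93065245]
 [290.13055995 262.00680204]
 [360.59936047 194.17267717]]
```

View pics/w15y.png

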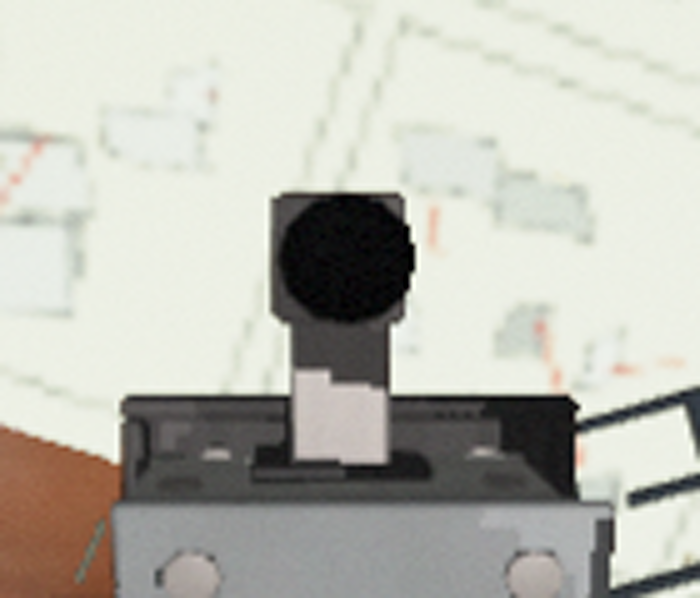

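```bash
python3 -m pendant '[-0.001,0.001,0.004,0,-0.001,0.001,0.004,0,0,0.001,0.002,0,0,0,0,0,0,0,0,0]'
python3 - <<'E'
from h import *
im,C,s=snap('wrist','w16.png')
goal('relA.npz',(.6034,-.0024),.055,.043);print(s['ft_force'])
c=im[130:290,240:400];cv2.imwrite('pics/w16z.png',cv2.resize(c,None,fx=3.75,fy=3.75,interpolation=cv2.INTER_CUBIC))
E
```

```text
clock: 30.0
position: [0.6009, -0.0035, 0.0762]
eef_rot: [-0.033, 0.687, 0.726, -0.002]
ft_force: [0.1, -0.5, 0.1]
opening: 0.122
cover [ 0.6048 -0.0033  0.0469] yaw 0.0525 normal [ 0.0277 -0.0178  0.9995] err world [-0.0014  0.0009 -0.0039] dtool [ 0.0008 -0.0011  0.004 ] spin -0.0025
[ 0.12414123 -0.46023865  0.08081746]
```

View pics/w16z.png

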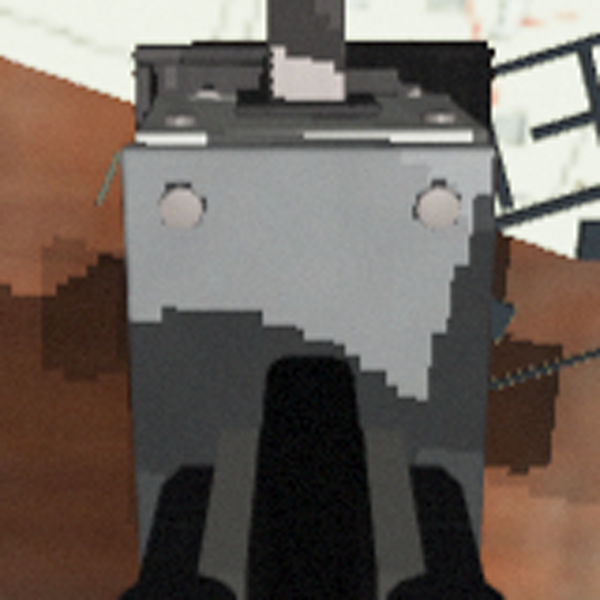

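Run:
```python
from h import *
C=cam('wrist')
f=lambda u,v:(240+u/3.75,130+v/3.75)
print(pix2w(C,[f(140,131),f(306,131),f(475,130)],.043))
Pc,y,n,M=cover_now('relA.npz');Q=M@np.load('relA.npz')['R']
E=Pc+Q@[-.05,0,.004];print(E, Pc+Q@[-.05,0,0])
print(pix2w(C,[f(122,150),f(308,149.5),f(494,149)],E[2]))
```

```text
[[ 0.55510385 -0.02933019  0.043     ]
 [ 0.55404315 -0.00632957  0.043     ]
 [ 0.55280794  0.01738811  0.043     ]]
[ 0.55497438 -0.00597204  0.05224778] [ 0.55486362 -0.00590081  0.04824995]
[[ 0.5562295  -0.03080354  0.05224778]
 [ 0.55505648 -0.006412    0.05224778]
 [ 0.55386617  0.01833916  0.05224778]]
```

```bash
python3 -m pendant '[0,-0.0008,0.002,0,0,0,0.001,0,0,0,0,0]' 
python3 -m pendant '[0,0,0.001,0,0,0,0,0]' 
python3 -m pendant '[0,0,0.001,0,0,0,0,0]'
python3 - <<'E'
from h import *
goal('relA.npz',(.6034,-.0024),.055,.043)
E
```

```text
clock: 30.35
position: [0.6001, -0.0034, 0.0734]
eef_rot: [-0.033, 0.687, 0.726, -0.002]
ft_force: [0.0, 0.3, -0.5]
opening: 0.121
clock: 30.55
position: [0.6001, -0.0033, 0.0732]
eef_rot: [-0.033, 0.687, 0.726, -0.002]
ft_force: [-1.3, 0.4, 0.8]
opening: 0.117
clock: 30.75
position: [0.6003, -0.0034, 0.0731]
eef_rot: [-0.033, 0.687, 0.726, -0.002]
ft_force: [-2.0, -0.7, 1.4]
opening: 0.12
cover [ 0.6042 -0.0032  0.0438] yaw 0.0528 normal [ 0.0265 -0.0173  0.9995] err world [-0.0008  0.0008 -0.0008] dtool [ 0.0008 -0.0007  0.0009] spin -0.0022
```

```bash
python3 -m pendant '[0,0,0.003,0,0,0,0.003,0,0,0,0.003,0]' 
python3 -m pendant '[0,0,0.004,0,0,0,0.004,0,0,0,0.004,0]';  python3 - <<'E'
from h import *
im,C,s=snap('wrist','w17.png')
goal('relA.npz',(.6034,-.0024),.055,.043)
c=im[130:290,240:400];cv2.imwrite('pics/w17z.png',cv2.resize(c,None,fx=3.75,fy=3.75,interpolation=cv2.INTER_CUBIC))
E
```

```text
clock: 31.05
position: [0.6006, -0.0035, 0.0719]
eef_rot: [-0.032, 0.687, 0.726, -0.003]
ft_force: [-13.2, 1.1, 25.6]
opening: 0.122
clock: 31.35
position: [0.6005, -0.0035, 0.0717]
eef_rot: [-0.031, 0.686, 0.727, -0.004]
ft_force: [-16.4, 2.1, 31.0]
opening: 0.121
cover [ 0.6044 -0.0034  0.0424] yaw 0.0566 normal [ 0.0267 -0.0127  0.9996] err world [-0.001   0.001   0.0006] dtool [ 0.0011 -0.001  -0.0005] spin 0.0016
```

View pics/w17z.png

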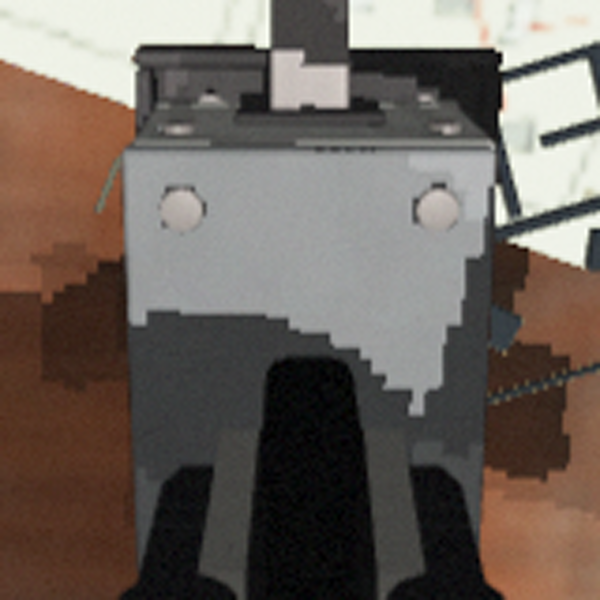

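```bash
python3 -m pendant '[0,0,-0.0005,0,0,0,0,0]'; python3 -m pendant '[0,0,0,0,0,0,0,0,0,0,0,0,0,0,0,0]' 0.35
python3 - <<'E'
from h import *
im,C,s=snap('wrist','w18.png')
print(s['ft_force'],s['position'],s['eef_rot'])
c=im[130:290,240:400];cv2.imwrite('pics/w18z.png',cv2.resize(c,None,fx=3.75,fy=3.75,interpolation=cv2.INTER_CUBIC))
E
```

```text
clock: 31.6
position: [0.6015, -0.0036, 0.0745]
eef_rot: [-0.03, 0.686, 0.727, -0.003]
ft_force: [-0.3, 0.2, -1.5]
opening: 0.12
clock: 32.0
position: [0.601, -0.0035, 0.0726]
eef_rot: [-0.03, 0.686, 0.727, -0.003]
ft_force: [-0.3, 0.3, -0.7]
opening: 0.346
[-0.25083496  0.25583932 -0.65104316] [ 0.60102096 -0.00350374  0.07261106] [-0.03030649  0.68574522  0.72720381 -0.00310297]
```

View pics/w18z.png

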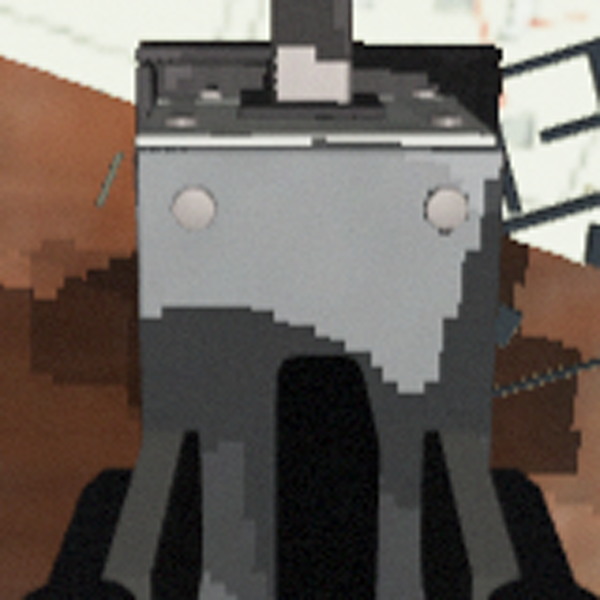

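```bash
python3 - <<'E'
from h import *
C=cam('wrist')
f=lambda u,v:(240+u/3.75,130+v/3.75)
print(pix2w(C,[f(136,136),f(320,135),f(500,133)],.043))
print(pix2w(C,[f(137,150),f(320,149),f(501,148)],.047))
E
python3 -m pendant '[0,0,-0.02,0,0,-0.005,-0.02,0,0,-0.02,-0.03,0,0,-0.02,-0.03,0,0,0,0,0,0,0,0,0]'
python3 - <<'E'
from h import *
im,C,s=snap('wrist','w19.png');np.save('s19.npy',np.r_[s['position'],s['eef_rot']]);move(.5995,-.002,1.624,.145)
c=im[150:350,200:440];cv2.imwrite('pics/w19z.png',cv2.resize(c,None,fx=3,fy=3,interpolation=cv2.INTER_CUBIC))
E
```

```text
[[ 0.55546669 -0.02990602  0.043     ]
 [ 0.554056   -0.00496647  0.043     ]
 [ 0.55251806  0.0197206   0.043     ]]
[[ 0.55665591 -0.02934732  0.047     ]
 [ 0.55529478 -0.00509004  0.047     ]
 [ 0.55393022  0.01920176  0.047     ]]
clock: 32.65
position: [0.5586, -0.01, 0.1753]
eef_rot: [-0.032, 0.686, 0.727, -0.004]
ft_force: [-0.8, -0.1, -0.8]
opening: 0.349
pos [ 0.5589 -0.01    0.1754] toolx yaw 1.6283 tilt [-0.0529  0.038  -0.9979] dtool [0.0044 0.0425 0.0285] spin 0.004324165324808504 j6 -1.881 t 32.7
```

View pics/w19z.png

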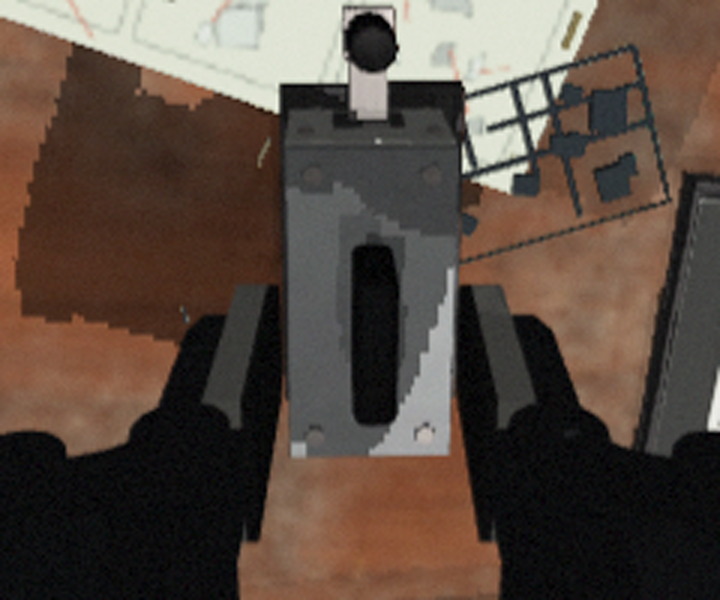

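Run:
```python
from h import *
ims=[cv2.resize(cv2.imread('pics/w9.png')[235:300,140:280],None,fx=5,fy=4.5),cv2.resize(cv2.imread('pics/w12.png')[225:290,160:300],None,fx=5,fy=4.5)]
cv2.imwrite('pics/vise.png',np.vstack(ims))
t=cv2.imread('pics/top0.png')[145:205,410:470];cv2.imwrite('pics/viset.png',cv2.resize(t,None,fx=9,fy=9,interpolation=cv2.INTER_CUBIC))
```

```text
(no output)
```

View pics/vise.png

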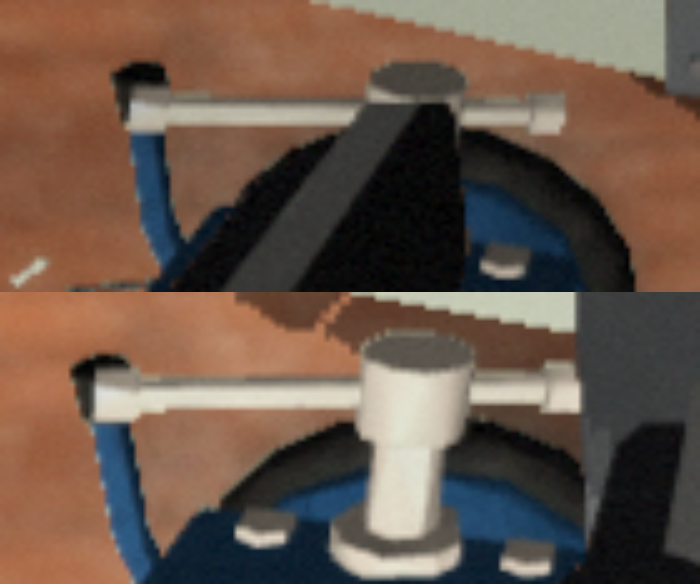

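View pics/viset.png

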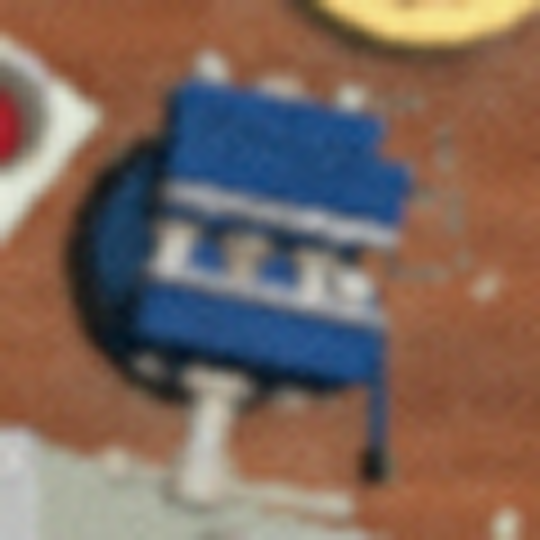

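Run:
```python
from h import *
def tri(obs):
    A=[];b=[]
    for C,uv in obs:
        a=pix2w(C,uv,0)[0];d=a-C[2];d/=np.linalg.norm(d);P=np.eye(3)-np.outer(d,d);A.append(P);b.append(P@C[2])
    return np.linalg.lstsq(np.vstack(A),np.hstack(b),rcond=None)[:2]
def W(f):
    d=np.load(f);return cam('wrist',dict(position=d[:3],eef_rot=d[3:]))
T=cam('top');a=W('s9.npy');b=W('s12.npy')
print('end',tri([(a,(169.6,258.8)),(b,(183,247.9)),(T,(448.9,201.1))]))
print('tip',tri([(a,(167.6,253.9)),(b,(179.4,245.7)),(T,(451.4,196.7))]))
print('hub',tri([(a,(223,253.5)),(b,(243,237)),(T,(432,199))]))
move(.4309,-.3876,1.505,.15)
```

```text
end (array([ 0.48741401, -0.3944159 ,  0.05859399]), array([1.17922091e-05]))
tip (array([ 0.50135735, -0.41397968,  0.02117007]), array([4.47825158e-07]))
hub (array([ 0.49484963, -0.35373982,  0.03442633]), array([9.458298e-06]))
pos [ 0.5589 -0.01    0.1754] toolx yaw 1.6283 tilt [-0.0529  0.038  -0.9979] dtool [-0.3704 -0.1488  0.0178] spin 0.12332416532480872 j6 -1.881 t 32.7
```

```bash
python3 -m pendant '[-0.0185,-0.0075,0,0.006,-0.0185,-0.0075,0,0.006,-0.0185,-0.0075,0,0.006,-0.0185,-0.0075,0,0.006,-0.0185,-0.0075,0,0.006,-0.0185,-0.0075,0,0.006,-0.0185,-0.0075,0,0.006,-0.0185,-0.0075,0,0.006,-0.0185,-0.0075,0,0.006,-0.0185,-0.0075,0,0.006,-0.0185,-0.0075,0,0.006,-0.0185,-0.0075,0,0.006,-0.0185,-0.0075,0,0.006,-0.0185,-0.0075,0,0.006,-0.0185,-0.0075,0,0.006,-0.0185,-0.0075,0,0.006,-0.0185,-0.0075,0,0.006,-0.0185,-0.0075,0,0.006,0,0,0,0,0,0,0,0]' 0.5
python3 - <<'E'
from h import *
im,C,s=snap('wrist','w20.png');move(.4309,-.3876,1.505,.11)
np.save('s20.npy',np.r_[s['position'],s['eef_rot']])
E
```

```text
clock: 34.7
position: [0.4173, -0.3508, 0.14]
eef_rot: [-0.052, 0.724, 0.688, -0.009]
ft_force: [-0.5, -0.2, -0.1]
opening: 0.5
pos [ 0.4173 -0.3506  0.1399] toolx yaw 1.5181 tilt [-0.0844  0.0634 -0.9944] dtool [-0.0379  0.0179  0.0263] spin 0.013119054419176823 j6 -2.412 t 34.75
```

View pics/w20.png

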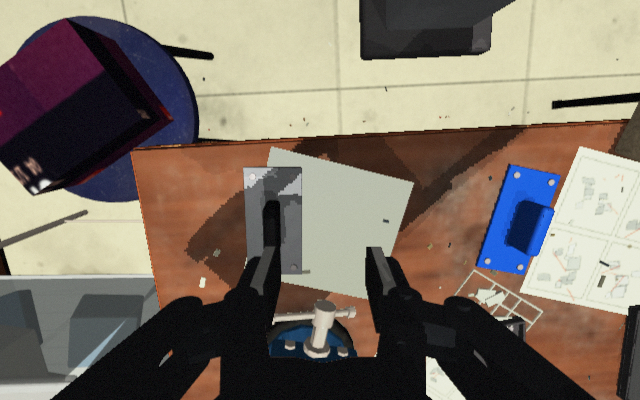

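Run:
```python
from h import *
move(.57,-.175,1.57,.19)
```

```text
pos [ 0.4173 -0.3506  0.1399] toolx yaw 1.5181 tilt [-0.0844  0.0634 -0.9944] dtool [ 0.186   0.1392 -0.0515] spin -0.051880945580823346 j6 -2.412 t 34.75
```

```bash
python3 -m pendant '[0,0,-0.02,0,0.01,0.005,-0.02,0,0.018,0.014,-0.01,0,0.018,0.014,0,0,0.018,0.014,0,0,0.018,0.014,0,0,0.018,0.014,0,0,0.018,0.014,0,0,0.018,0.014,0,0,0.018,0.014,0,0,0.018,0.014,0,0,0.014,0.01,0,0,0,0,0,0,0,0,0,0]' 0
python3 - <<'E'
from h import *
im,C,s=snap('wrist','w21.png');move(.606,-.175,1.57,.11)
np.save('s21.npy',np.r_[s['position'],s['eef_rot']])
E
```

```text
clock: 36.15
position: [0.579, -0.1513, 0.1851]
eef_rot: [-0.057, 0.718, 0.694, -0.008]
ft_force: [0.1, 0.5, -0.4]
opening: 0.001
pos [ 0.5789 -0.1514  0.1851] toolx yaw 1.5335 tilt [-0.0913  0.0714 -0.9933] dtool [-0.0276  0.0348  0.0705] spin -0.036495138324727616 j6 -2.008 t 36.2
```

View pics/w21.png

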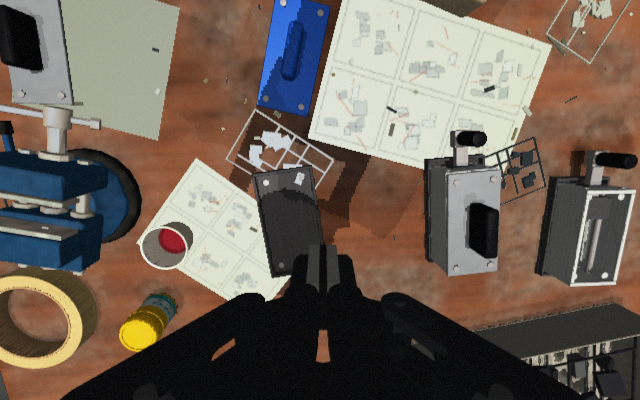

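Run:
```python
from h import *
C=cam('wrist')
p,e=fitrect(C,np.array([(252,172),(313,165),(326,271),(273,278)]),.01,L=.112,W=.06);print(p,e)
move(p[0],p[1],1.57,.06)
```

```text
[ 0.60523167 -0.17341956  0.08859967] 1.1026052919074019
pos [ 0.5789 -0.1514  0.1851] toolx yaw 1.5335 tilt [-0.0913  0.0714 -0.9933] dtool [-0.0295  0.0386  0.1203] spin -0.036495138324727616 j6 -2.008 t 36.2
```

```bash
python3 -m pendant '[-0.005,0.006,0.02,-0.01,-0.005,0.006,0.02,-0.01,-0.005,0.006,0.02,-0.01,-0.005,0.006,0.02,0,-0.005,0.006,0.02,0,0,0,0,0,0,0,0,0]'
python3 - <<'E'
from h import *
move(.605,-.1735,1.57,.024)
E
```

```text
clock: 36.9
position: [0.5973, -0.1754, 0.0796]
eef_rot: [-0.057, 0.709, 0.703, -0.007]
ft_force: [-0.9, 0.9, 0.3]
opening: -0.002
pos [ 0.5973 -0.1754  0.0796] toolx yaw 1.5596 tilt [-0.0899  0.0699 -0.9935] dtool [-0.0019  0.0127  0.0546] spin -0.010408100625503902 j6 -2.057 t 36.9
```

```bash
python3 -m pendant '[-0.001,-0.002,0.015,0,-0.001,-0.002,0.015,0,0,0,0.012,0,0,0,0.008,0,0,0,0,0,0,0,0,0]'
python3 - <<'E'
from h import *
im,C,s=snap('wrist','w22.png');move(.58,-.1735,1.57,.024)
E
```

```text
clock: 37.5
position: [0.5882, -0.1743, 0.0286]
eef_rot: [-0.055, 0.709, 0.703, -0.007]
ft_force: [0.2, -0.1, -0.5]
opening: 0.006
pos [ 0.5881 -0.1742  0.0286] toolx yaw 1.5594 tilt [-0.0876  0.0686 -0.9938] dtool [ 0.0003 -0.0077  0.0053] spin -0.01059295561085305 j6 -2.064 t 37.55
```

View pics/w22.png

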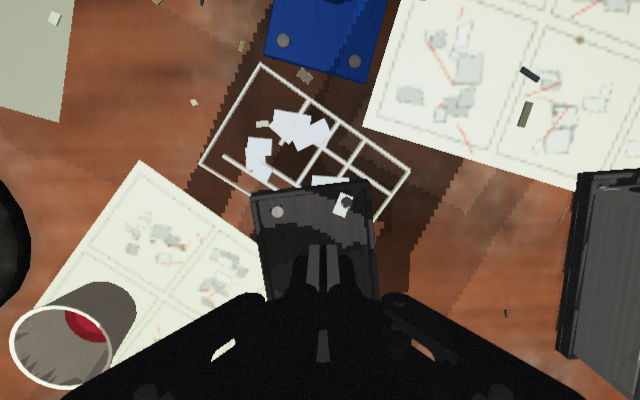

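```bash
python3 -m pendant '[0,0,0.004,0,0,0,0,0]'
python3 -m pendant '[0,-0.008,0,0,0,-0.008,0,0,0,-0.006,0,0,0,0,0,0]'
python3 -m pendant '[0,-0.004,0,0,0,-0.004,0,0,0,0,0,0]'
```

```text
clock: 37.75
position: [0.5885, -0.1742, 0.0252]
eef_rot: [-0.055, 0.709, 0.703, -0.007]
ft_force: [0.1, 0.8, 0.1]
opening: -0.001
clock: 38.15
position: [0.565, -0.1742, 0.028]
eef_rot: [-0.054, 0.709, 0.703, -0.007]
ft_force: [-0.3, 0.7, 0.1]
opening: 0.0
clock: 38.45
position: [0.5563, -0.1744, 0.0292]
eef_rot: [-0.054, 0.709, 0.703, -0.006]
ft_force: [0.5, 0.6, -0.5]
opening: -0.0
```

```bash
python3 -m pendant '[0,0.008,0,0,0,0.008,0,0,0,0.006,0,0,0,0,0,0]'
python3 -m pendant '[0,0,0.003,0,0,0,0,0]'
python3 -m pendant '[0,0,0.001,0,0,0,0,0]'
```

```text
clock: 38.85
position: [0.5811, -0.1747, 0.0274]
eef_rot: [-0.053, 0.709, 0.703, -0.006]
ft_force: [0.4, 0.2, -0.6]
opening: 0.003
clock: 39.05
position: [0.5811, -0.1743, 0.0238]
eef_rot: [-0.053, 0.709, 0.703, -0.006]
ft_force: [-0.6, 0.1, 0.3]
opening: -0.001
clock: 39.25
position: [0.5806, -0.174, 0.0224]
eef_rot: [-0.054, 0.709, 0.703, -0.006]
ft_force: [0.2, 0.4, -0.3]
opening: -0.002
```

Now pull with a slight downward component to stay level.

```bash
python3 -m pendant '[0,-0.006,0.0007,0,0,-0.006,0.0007,0,0,-0.004,0.0005,0,0,0,0,0]'
python3 -m pendant '[0,-0.004,0.0004,0,0,-0.004,0.0004,0,0,-0.004,0.0004,0]'
```

```text
clock: 39.65
position: [0.5641, -0.174, 0.0223]
eef_rot: [-0.052, 0.709, 0.703, -0.005]
ft_force: [3.6, 1.6, -2.9]
opening: 0.001
clock: 39.95
position: [0.5628, -0.1741, 0.0235]
eef_rot: [-0.041, 0.711, 0.702, 0.003]
ft_force: [15.9, 2.5, -11.4]
opening: 0.002
```

```bash
python3 -m pendant '[0,-0.005,0.001,0,0,-0.005,0.001,0,0,-0.005,0.001,0]'
python3 -m pendant '[0,-0.005,0.001,0,0,-0.005,0.001,0]'
python3 - <<'E'
from h import *
move(.58,-.1735,1.57,.024)
E
```

```text
clock: 40.25
position: [0.562, -0.1741, 0.0239]
eef_rot: [-0.027, 0.712, 0.701, 0.014]
ft_force: [19.7, 4.1, -11.1]
opening: 0.003
clock: 40.45
position: [0.5616, -0.1741, 0.0242]
eef_rot: [-0.017, 0.713, 0.701, 0.021]
ft_force: [20.4, 3.5, -10.9]
opening: -0.001
pos [ 0.5616 -0.1741  0.0242] toolx yaw 1.5534 tilt [ 0.006   0.0538 -0.9985] dtool [0.0009 0.0183 0.0003] spin -0.01661342679797162 j6 -2.116 t 40.45
```

```bash
python3 -m pendant '[0,0.004,0,0,0,0.004,0,0,0,0,0,0]'
python3 -m pendant '[0.005,0,0,0,0.005,0,0,0,0.003,0,0,0,0,0,0,0]'
python3 - <<'E'
from h import *
move(.58,-.1735,1.57,.024)
E
```

```text
clock: 40.75
position: [0.5701, -0.174, 0.0247]
eef_rot: [-0.017, 0.713, 0.701, 0.021]
ft_force: [0.7, 0.4, -0.3]
opening: 0.001
clock: 41.15
position: [0.5686, -0.1597, 0.0249]
eef_rot: [-0.018, 0.713, 0.701, 0.02]
ft_force: [0.6, 1.3, -0.7]
opening: 0.004
pos [ 0.5686 -0.1597  0.0249] toolx yaw 1.5536 tilt [ 0.0036  0.0543 -0.9985] dtool [-0.0136  0.0116  0.0002] spin -0.0164257254433664 j6 -2.088 t 41.15
```

```bash
python3 -m pendant '[0.003,0,0.001,0,0.004,0,0.0005,0,0.004,0,0.0005,0]'
python3 -m pendant '[0.005,0,0.0005,0,0.005,0,0.0005,0,0.005,0,0.0005,0]'
python3 - <<'E'
from h import *
move(.58,-.1735,1.57,.024)
E
```

```text
clock: 41.45
position: [0.569, -0.1566, 0.0248]
eef_rot: [-0.012, 0.712, 0.702, 0.016]
ft_force: [-4.6, -16.7, -1.9]
opening: 0.002
clock: 41.75
position: [0.5689, -0.1562, 0.025]
eef_rot: [-0.003, 0.711, 0.703, 0.008]
ft_force: [-4.8, -17.5, -3.0]
opening: -0.001
pos [ 0.5689 -0.1562  0.025 ] toolx yaw 1.5583 tilt [ 0.0065  0.0154 -0.9999] dtool [-0.0172  0.0113  0.0008] spin -0.011674350287579571 j6 -2.048 t 41.75
```

One or two more, then back off.

```bash
python3 -m pendant '[0.005,0,0,0]'
python3 -m pendant '[-0.005,0.002,0,0,-0.005,0.002,-0.01,0,0,0,-0.03,0,0,0,-0.03,0,0,0,-0.03,0,0,0,-0.02,0,0,0,0,0]'
python3 - <<'E'
from h import *
move(.4309,-.3876,1.505,.15)
E
```

```text
clock: 41.85
position: [0.5689, -0.156, 0.0252]
eef_rot: [-0.0, 0.711, 0.703, 0.005]
ft_force: [-1.3, -19.6, -7.1]
opening: -0.003
clock: 42.55
position: [0.572, -0.1676, 0.1517]
eef_rot: [-0.001, 0.712, 0.702, 0.006]
ft_force: [0.4, -1.2, 0.2]
opening: 0.0
pos [ 0.572  -0.1676  0.1517] toolx yaw 1.5574 tilt [ 0.0063  0.0102 -0.9999] dtool [-0.2219 -0.1382 -0.0015] spin 0.05237039784947539 j6 -2.052 t 42.55
```

```bash
python3 -m pendant '[-0.01,-0.006,0,0,-0.015,-0.0095,0,0.004,-0.015,-0.0095,0,0.004,-0.015,-0.0095,0,0.004,-0.015,-0.0095,0,0.004,-0.015,-0.0095,0,0.004,-0.015,-0.0095,0,0.004,-0.015,-0.0095,0,0.004,-0.015,-0.0095,0,0.004,-0.015,-0.0095,0,0.004,-0.015,-0.0095,0,0.004,-0.015,-0.0095,0,0.004,-0.015,-0.0095,0,0.004,-0.012,-0.008,0,0.004,0,0,0,0,0,0,0,0]' 0.5
python3 - <<'E'
from h import *
im,C,s=snap('wrist','w23.png');move(.4309,-.3876,1.505,.1)
np.save('s23.npy',np.r_[s['position'],s['eef_rot']])
E
```

```text
clock: 44.15
position: [0.4072, -0.375, 0.1247]
eef_rot: [-0.022, 0.734, 0.678, 0.005]
ft_force: [-0.8, 0.3, 1.3]
opening: 0.495
pos [ 0.4073 -0.3749  0.1247] toolx yaw 1.4916 tilt [-0.0229  0.038  -0.999 ] dtool [-0.0117  0.0252  0.0237] spin -0.01342122581339944 j6 -2.454 t 44.2
```

View pics/w23.png

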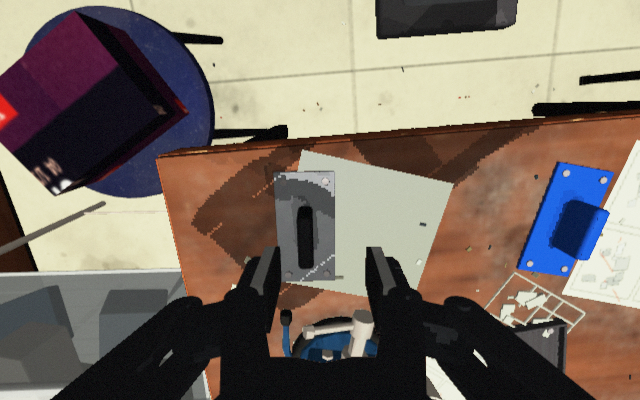

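Run:
```python
from h import *
C=cam('wrist')
p,e=fitrect(C,np.array([(275,172),(335,171),(336,280),(278,281)]),.004,x0=(.43,-.38,0));print(p,e)
x=p[:2]-.004*np.array([np.cos(p[2]),np.sin(p[2])])
move(x[0],x[1],1.5708+p[2],.08)
print(pix2w(C,[(355,320),(305,330),(285,315)],.06))
```

```text
[ 0.43087409 -0.38762116 -0.07683472] 0.836291069876637
pos [ 0.4073 -0.3749  0.1247] toolx yaw 1.4916 tilt [-0.0229  0.038  -0.999 ] dtool [-0.0124  0.0217  0.0438] spin -0.002386504465561101 j6 -2.454 t 44.2
[[ 0.48259037 -0.35612496  0.06      ]
 [ 0.48723185 -0.39304483  0.06      ]
 [ 0.47294816 -0.40605436  0.06      ]]
```

```bash
python3 -m pendant '[-0.004,0.006,0.012,0,-0.004,0.007,0.012,0,-0.004,0.006,0.012,0,0,0.002,0.01,0,0,0,0,0,0,0,0,0]' 0.4
python3 - <<'E'
from h import *
move(.4269,-.3873,1.494,.028)
E
```

```text
clock: 44.8
position: [0.4292, -0.3833, 0.0763]
eef_rot: [-0.022, 0.732, 0.681, 0.005]
ft_force: [-0.3, 0.3, -0.0]
opening: 0.399
pos [ 0.4292 -0.3833  0.0763] toolx yaw 1.4971 tilt [-0.0225  0.0388 -0.999 ] dtool [-0.006  -0.0008  0.0481] spin 0.003081342584580371 j6 -2.438 t 44.8
```

```bash
python3 -m pendant '[-0.002,0,0.012,0.003,-0.002,0,0.012,0,-0.002,0,0.012,0,0,0,0.008,0,0,0,0,0,0,0,0,0]'
python3 - <<'E'
from h import *
im,C,s=snap('wrist','w24.png')
move(.4269,-.3873,1.494,.028)
E
```

```text
clock: 45.4
position: [0.4273, -0.3876, 0.0287]
eef_rot: [-0.022, 0.733, 0.679, 0.005]
ft_force: [0.8, 0.4, 0.6]
opening: 0.397
pos [ 0.4273 -0.3875  0.0288] toolx yaw 1.4939 tilt [-0.0225  0.0387 -0.999 ] dtool [ 0.0001 -0.0004  0.0008] spin -0.0001303586121537137 j6 -2.442 t 45.45
```

View pics/w24.png

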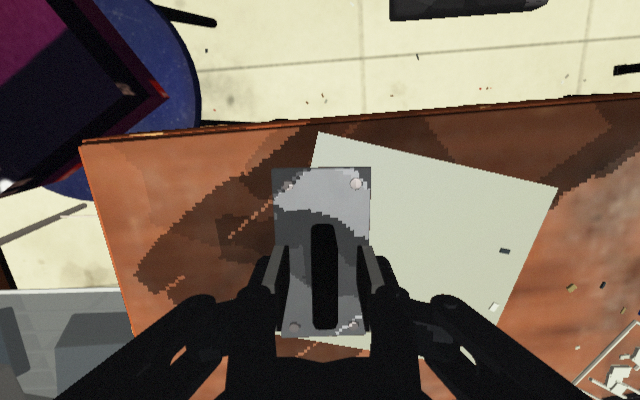

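```bash
python3 -m pendant '[0,0,0,0,0,0,0,0,0,0,0,0,0,0,0,0,0,0,0,0,0,0,0,0]' 0 80
python3 - <<'E'
from h import *
im,C,s=snap('wrist','w25.png')
move(.4269,-.3873,1.494,.028)
c=im[140:280,250:400];cv2.imwrite('pics/w25z.png',cv2.resize(c,None,fx=4,fy=4,interpolation=cv2.INTER_CUBIC))
np.save('s25.npy',np.r_[s['position'],s['eef_rot']])
E
```

```text
clock: 46.05
position: [0.4281, -0.3885, 0.0308]
eef_rot: [-0.02, 0.733, 0.68, 0.005]
ft_force: [0.4, -0.1, -0.3]
opening: 0.124
pos [ 0.4281 -0.3885  0.0307] toolx yaw 1.4943 tilt [-0.0208  0.0361 -0.9991] dtool [ 0.001  -0.0012  0.0028] spin 0.0003214435448544162 j6 -2.442 t 46.1
```

View pics/w25z.png

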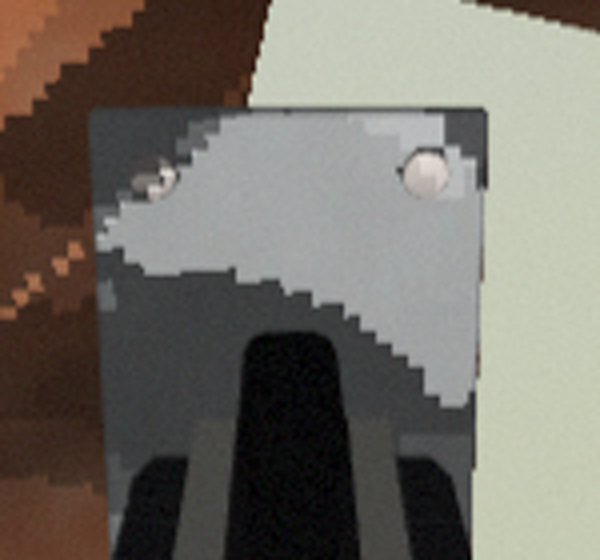

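```bash
python3 - <<'E'
from h import *
d=np.load('s25.npy');s=dict(position=d[:3],eef_rot=d[3:]);C=cam('wrist',s)
c,y=held(C,s,[(272.25,167.7),(371.75,167.5)],s['position'][2]-.004)
relset('relB.npz',s,c,y,0.0)
E
python3 -m pendant '[0,0,-0.01,0,0,0,-0.02,0,0,0,-0.03,0,0,0,-0.03,0,0,0,-0.03,0,0,0,-0.02,0,0,0,0,0]'
python3 - <<'E'
from h import *
move(.62,.134,1.538,.16)
E
```

```text
cover [ 0.4321 -0.3896] yaw -0.0813 w 0.0498 rel yaw (tool x-90-cover) 0.0048 offset in world [ 0.004  -0.0011]
clock: 46.8
position: [0.4306, -0.393, 0.1783]
eef_rot: [-0.021, 0.733, 0.68, 0.005]
ft_force: [0.3, 0.3, -0.8]
opening: 0.123
pos [ 0.4306 -0.393   0.1783] toolx yaw 1.4942 tilt [-0.0219  0.0377 -0.9991] dtool [0.539  0.1494 0.034 ] spin -0.04375074348567254 j6 -2.442 t 46.8
```

```bash
python3 -m pendant '[0.01,0.003,0,0,0.017,0.005,0,-0.002,0.017,0.005,0,-0.002,0.017,0.005,0,-0.002,0.017,0.005,0,-0.002,0.017,0.005,0,-0.002,0.017,0.005,0,-0.002,0.017,0.005,0,-0.002,0.017,0.005,0,-0.002,0.017,0.005,0,-0.002,0.017,0.005,0,-0.002,0.017,0.005,0,-0.002,0.017,0.005,0,-0.002,0.017,0.005,0,-0.002,0.017,0.005,0,-0.002,0.017,0.005,0,-0.002,0.012,0.003,0,0,0,0,0,0]'
python3 - <<'E'
from h import *
move(.61,.134,1.538,.16)
E
```

```text
clock: 48.6
position: [0.5253, -0.0776, 0.1725]
eef_rot: [-0.037, 0.716, 0.697, 0.004]
ft_force: [-0.7, -1.3, 0.3]
opening: 0.121
pos [ 0.5253 -0.0776  0.1725] toolx yaw 1.5419 tilt [-0.0465  0.0586 -0.9972] dtool [0.2129 0.0797 0.0209] spin 0.0038928442019632303 j6 -1.948 t 48.6
```

```bash
python3 -m pendant '[0.02,0.007,0,0,0.034,0.012,0,0,0.034,0.012,0,0,0.034,0.012,0,0,0.034,0.012,0,0,0.03,0.012,0,0,0.012,0.005,0,0,0,0,0,0,0,0,0,0]'
python3 - <<'E'
from h import *
im,C,s=snap('wrist','w26.png')
goal('relB.npz',(.631,.1345),-.032,.09)
move(.61,.134,1.538,.16)
E
```

```text
clock: 49.5
position: [0.6023, 0.123, 0.1764]
eef_rot: [-0.038, 0.717, 0.696, 0.0]
ft_force: [0.5, -0.3, -0.1]
opening: 0.121
cover [0.6053 0.1225 0.1455] yaw -0.0343 normal [ 0.0307 -0.0204  0.9993] err world [ 0.0257  0.012  -0.0555] dtool [0.0098 0.0284 0.0547] spin -0.0023
pos [0.6022 0.1227 0.1764] toolx yaw 1.5395 tilt [-0.053   0.0554 -0.9971] dtool [0.0106 0.0083 0.0166] spin 0.001547486956698263 j6 -1.577 t 49.55
```

View pics/w26.png

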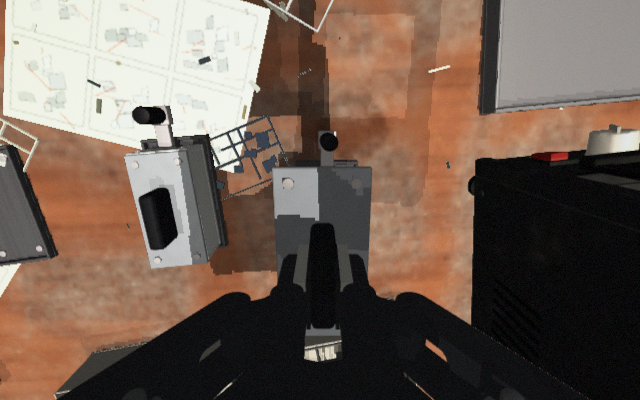

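```bash
python3 -m pendant '[0.002,0.005,0.008,-0.002,0.002,0.005,0.01,0,0.002,0.005,0.01,0,0.002,0.005,0.01,0,0.001,0.004,0.01,0,0,0.003,0.01,0,0,0,0.01,0,0,0,0,0,0,0,0,0]'
python3 - <<'E'
from h import *
im,C,s=snap('wrist','w27.png')
goal('relB.npz',(.631,.1345),-.032,.06)
c=im[80:280,240:400];cv2.imwrite('pics/w27z.png',cv2.resize(c,None,fx=4,fy=3,interpolation=cv2.INTER_CUBIC))
u=np.array([.631,.1345,.003]);Z=R.from_euler('z',-.0324).as_matrix()
P=[u+Z@np.array(p) for p in([-.078,0,.052],[-.05,-.006,.022],[-.05,.006,.022],[-.066,-.006,.022],[-.066,.006,.022])]
print((w2pix(C,P)-[240,80])*[4,3])
Pc,y,n,M=cover_now('relB.npz',s);Q=M@np.load('relB.npz')['R']
print((w2pix(C,[Pc+Q@[-.05,-.025,.004],Pc+Q@[-.05,.025,.004]])-[240,80])*[4,3])
E
```

```text
clock: 50.45
position: [0.6262, 0.1311, 0.0988]
eef_rot: [-0.04, 0.718, 0.695, -0.002]
ft_force: [-0.5, -0.5, -0.8]
opening: 0.118
cover [0.629  0.1308 0.0679] yaw -0.0376 normal [ 0.0354 -0.0196  0.9992] err world [ 0.002   0.0037 -0.0079] dtool [0.0033 0.0024 0.0079] spin -0.0056
[[347.69083401 100.11695594]
 [298.32231455 235.83081728]
 [371.81754635 235.33303972]
 [297.45050524 160.58894576]
 [372.42228018 160.31359445]]
[[128.16770605 263.44301045]
 [527.99756934 262.84482325]]
```

View pics/w27z.png

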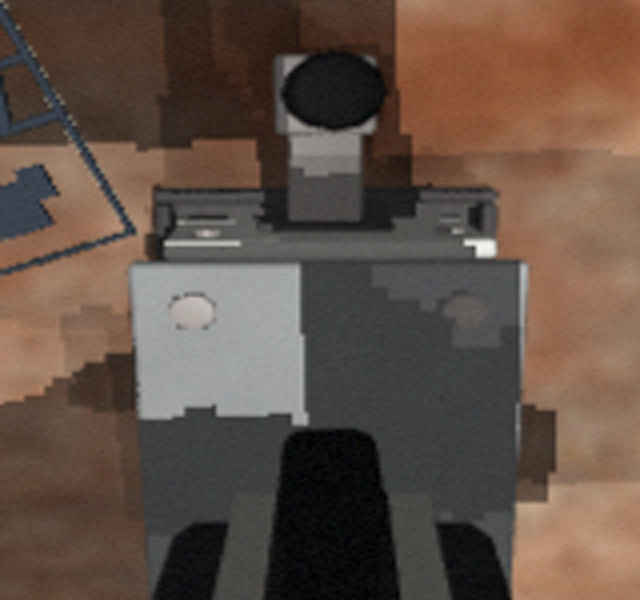

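Run:
```python
from h import *
C=cam('wrist')
f=lambda u,v:(240+u/4,80+v/3)
print(pix2w(C,[f(163,241),f(329,240),f(495,239)],.043))
Pc,y,n,M=cover_now('relB.npz');Q=M@np.load('relB.npz')['R']
E=Pc+Q@[-.05,0,.004];print(E, Pc+Q@[-.05,0,0])
print(pix2w(C,[f(131,265.5),f(329,265),f(527,264.5)],E[2]))
```

```text
[[0.57853269 0.10966192 0.043     ]
 [0.57935965 0.13420385 0.043     ]
 [0.58019809 0.15908638 0.043     ]]
[0.57917016 0.13261643 0.07366714] [0.57902856 0.132695   0.06967042]
[[0.57850315 0.10801319 0.07366714]
 [0.5794806  0.132579   0.07366714]
 [0.58047473 0.15756409 0.07366714]]
```

Run:
```python
from h import *
M=q2m(r.state()['eef_rot']);print(M.T@np.array([-.0006,.0016,-.021]))
```

```text
[0.00046738 0.00059785 0.02105574]
```

```bash
python3 -m pendant '[0.0002,0.0002,0.007,-0.004,0.0002,0.0002,0.007,-0.002,0,0.0002,0.005,0,0,0,0,0,0,0,0,0]'
python3 - <<'E'
from h import *
im,C,s=snap('wrist','w28.png')
goal('relB.npz',(.6294,.1325),-.034,.043)
c=im[80:280,240:400];cv2.imwrite('pics/w28z.png',cv2.resize(c,None,fx=4,fy=3,interpolation=cv2.INTER_CUBIC))
E
```

```text
clock: 51.0
position: [0.6263, 0.1327, 0.0798]
eef_rot: [-0.039, 0.716, 0.697, -0.001]
ft_force: [0.2, 0.5, -1.1]
opening: 0.126
cover [0.6292 0.1325 0.0489] yaw -0.0308 normal [ 0.0326 -0.0197  0.9993] err world [ 0.0002  0.     -0.0059] dtool [-0.0003  0.0005  0.0059] spin 0.0032
```

View pics/w28z.png

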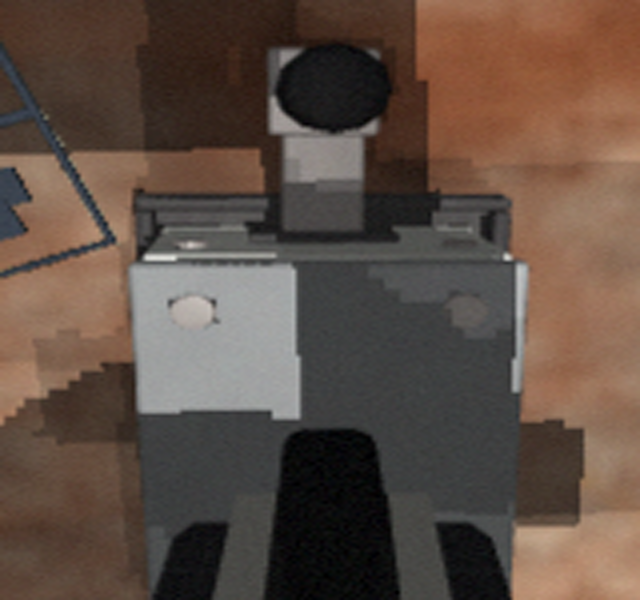

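Run:
```python
from h import *
C=cam('wrist')
f=lambda u,v:(240+u/4,80+v/3)
print(pix2w(C,[f(142,254),f(327.5,253.5),f(513,253)],.043))
Pc,y,n,M=cover_now('relB.npz');Q=M@np.load('relB.npz')['R']
E=Pc+Q@[-.05,0,.004];print(E)
print(pix2w(C,[f(131,265.5),f(329,265),f(527,264.5)],E[2]))
print(M.T@np.array([-.001,.0,-.006]))
```

```text
[[0.57867252 0.10966656 0.043     ]
 [0.57946776 0.13433249 0.043     ]
 [0.58027576 0.15939408 0.043     ]]
[0.5793768  0.13395099 0.05454327]
[[0.57886542 0.10934241 0.05454327]
 [0.57967949 0.13391314 0.05454327]
 [0.58050758 0.15890662 0.05454327]]
[-0.00034696 -0.00065928  0.00603697]
```

Aligned within about 0.4 mm. Set it down.

```bash
python3 -m pendant '[0,-0.0005,0.003,0,0,-0.0002,0.002,0,0,0,0.001,0,0,0,0,0]' 
python3 -m pendant '[0,0,0.002,0,0,0,0.003,0,0,0,0.003,0]'
python3 - <<'E'
from h import *
im,C,s=snap('wrist','w29.png')
goal('relB.npz',(.6294,.1328),-.034,.043)
c=im[80:280,240:400];cv2.imwrite('pics/w29z.png',cv2.resize(c,None,fx=4,fy=3,interpolation=cv2.INTER_CUBIC))
E
```

```text
clock: 51.45
position: [0.6257, 0.1332, 0.0746]
eef_rot: [-0.038, 0.716, 0.697, -0.0]
ft_force: [-0.8, -0.6, 1.0]
opening: 0.12
clock: 51.75
position: [0.6264, 0.1338, 0.0732]
eef_rot: [-0.037, 0.716, 0.698, 0.0]
ft_force: [-10.4, -0.3, 21.3]
opening: 0.122
cover [0.6296 0.1336 0.0424] yaw -0.0299 normal [ 0.0289 -0.0192  0.9994] err world [-0.0002 -0.0008  0.0006] dtool [-0.0007 -0.0002 -0.0006] spin 0.0041
```

View pics/w29z.png

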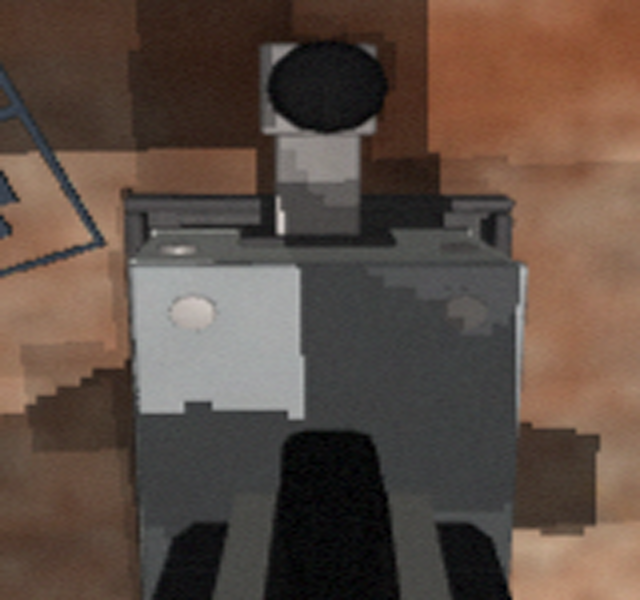

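Flush at the front and sides. Unload, release, rise.

```bash
python3 -m pendant '[0,0,-0.0005,0,0,0,0,0]'; python3 -m pendant '[0,0,0,0,0,0,0,0,0,0,0,0,0,0,0,0]' 0.35
python3 -m pendant '[0,0,-0.02,0,0,-0.002,-0.02,0,-0.01,-0.02,-0.03,0,-0.02,-0.03,-0.03,0,-0.02,-0.03,-0.02,0,-0.02,-0.02,0,0,0,0,0,0,0,0,0,0]'
python3 - <<'E'
from h import *
im,C,s=snap('wrist','w30.png');print(s['position'])
np.save('s30.npy',np.r_[s['position'],s['eef_rot']])
E
```

```text
clock: 52.0
position: [0.6275, 0.1338, 0.0758]
eef_rot: [-0.036, 0.715, 0.698, 0.001]
ft_force: [-0.3, 0.6, -0.4]
opening: 0.122
clock: 52.4
position: [0.6273, 0.1338, 0.0747]
eef_rot: [-0.037, 0.716, 0.698, 0.001]
ft_force: [-0.1, 0.3, 0.1]
opening: 0.35
clock: 53.2
position: [0.5259, 0.0577, 0.1982]
eef_rot: [-0.037, 0.715, 0.698, -0.0]
ft_force: [-0.2, 0.4, -1.2]
opening: 0.349
[0.52592529 0.0576892  0.1981534 ]
```

View pics/w30.png

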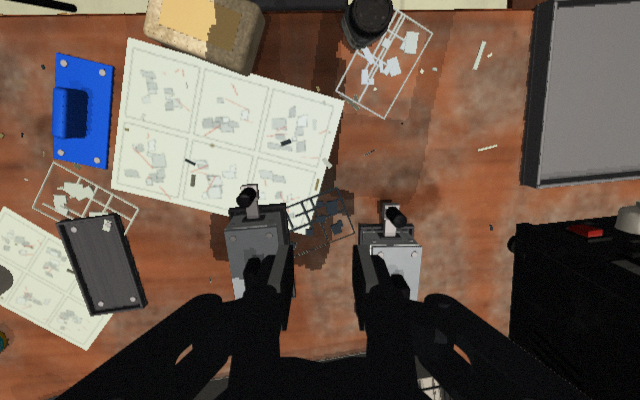

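```bash
python3 -m pendant '[0,0.02,0,0,0,0.03,0,0,0,0.03,0,0,0,0.03,0,0,0,0,0,0,0,0,0,0]' 1
python3 - <<'E'
from h import *
im,C,s=snap('wrist','w31.png');print(s['position'])
np.save('s31.npy',np.r_[s['position'],s['eef_rot']])
c=im[80:280,200:440];cv2.imwrite('pics/w31z.png',cv2.resize(c,None,fx=3,fy=3,interpolation=cv2.INTER_CUBIC))
E
```

```text
clock: 53.85
position: [0.6413, 0.0602, 0.1856]
eef_rot: [-0.04, 0.714, 0.699, -0.002]
ft_force: [-0.2, -0.2, 0.3]
opening: 1.001
[0.64127221 0.06018909 0.18562311]
```

View pics/w31z.png

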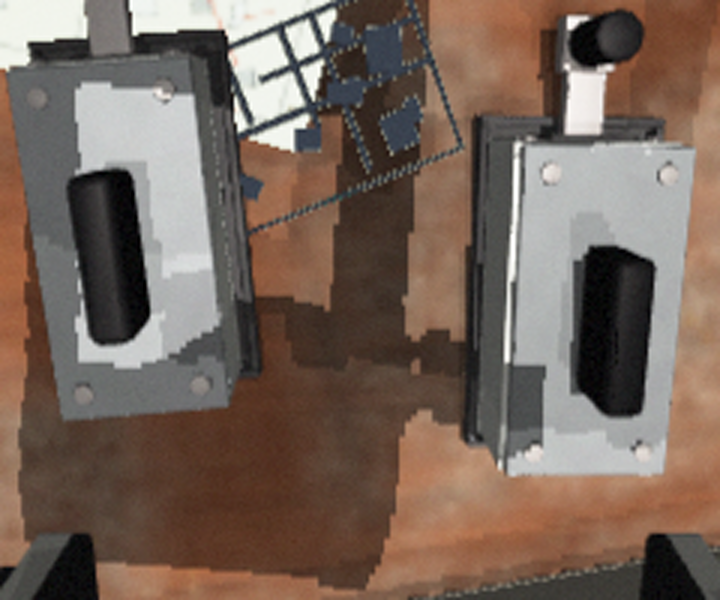

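Run:
```python
from h import *
im=cv2.imread('pics/w31.png');cv2.imwrite('pics/w31y.png',cv2.resize(im[120:245,350:440],None,fx=6.5,fy=4.8,interpolation=cv2.INTER_CUBIC))
cv2.imwrite('pics/w31x.png',cv2.resize(im[90:225,195:295],None,fx=6,fy=4.4,interpolation=cv2.INTER_CUBIC))
```

```text
(no output)
```

View pics/w31y.png

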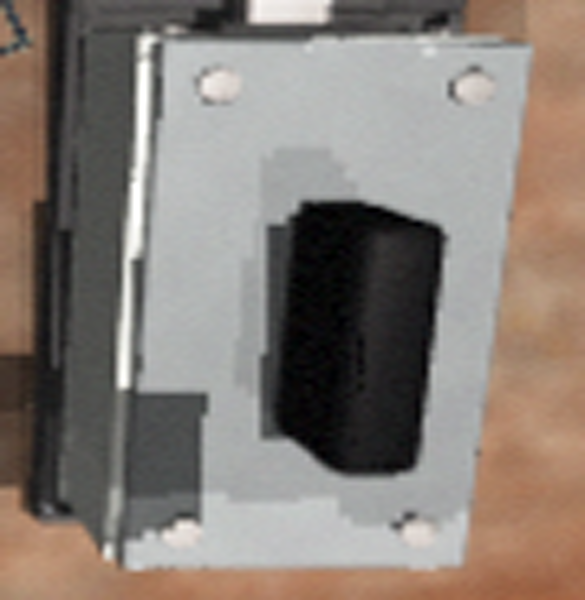

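View pics/w31x.png

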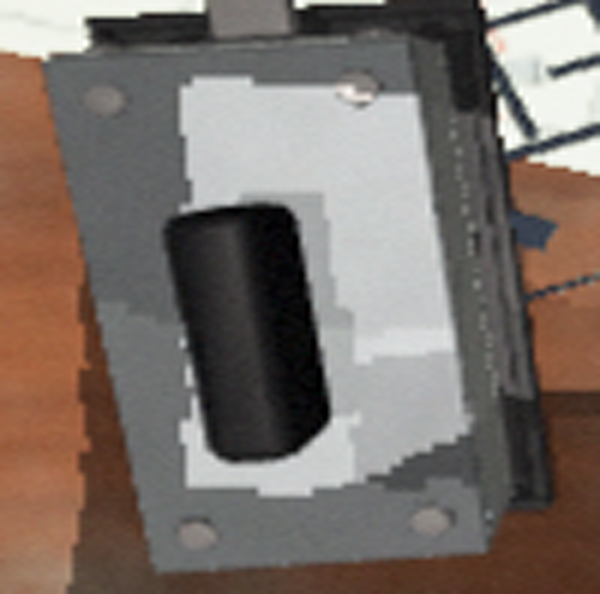

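Run:
```python
from h import *
d=np.load('s31.npy');C=cam('wrist',dict(position=d[:3],eef_rot=d[3:]))
f=lambda u,v:(350+u/6.5,120+v/4.8)
a=pix2w(C,[f(140,38),f(107,558)],.043);b=pix2w(C,[f(163,42),f(127,568)],.047);print(a,b)
g=lambda p:np.arctan2(*(p[1]-p[0])[[1,0]])
print(g(a),g(b))
p,e=fitrect(C,np.array([f(163,42),f(530,44),f(463,568),f(127,568)]),.047,x0=(.63,.13,0));print(p,e)
f=lambda u,v:(195+u/6,90+v/4.4)
p,e=fitrect(C,np.array([f(47,60),f(410,38),f(490,552),f(157,572)]),.047,x0=(.6,0,0));print(p,e)
move(.62,-.06,1.57,.19)
```

```text
[[0.57952934 0.11010599 0.043     ]
 [0.6785422  0.10702954 0.043     ]] [[0.58015314 0.11231034 0.047     ]
 [0.67913618 0.10914315 0.047     ]]
-0.0310611933375054 -0.03198637953068535
[ 0.63062564  0.13513508 -0.03280155] 0.5480462046550628
[ 0.60525136 -0.00178903  0.0488881 ] 0.5727389139380684
pos [0.641  0.0601 0.1856] toolx yaw 1.5487 tilt [-0.0591  0.0549 -0.9967] dtool [-0.1201 -0.0189 -0.0098] spin -0.021319837869085756 j6 -1.676 t 53.9
```

```bash
python3 -m pendant '[-0.03,-0.004,-0.002,0,-0.03,-0.004,-0.002,0,-0.03,-0.004,-0.002,0,-0.03,-0.004,-0.002,0,0,0,0,0,0,0,0,0]'
python3 - <<'E'
from h import *
im,C,s=snap('wrist','w32.png');print(s['position'])
np.save('s32.npy',np.r_[s['position'],s['eef_rot']])
cv2.imwrite('pics/w32z.png',cv2.resize(im[60:280,280:520],None,fx=3,fy=2.7,interpolation=cv2.INTER_CUBIC))
E
```

```text
clock: 54.5
position: [0.6181, -0.0593, 0.1871]
eef_rot: [-0.042, 0.712, 0.701, -0.003]
ft_force: [-0.5, -0.4, -0.5]
opening: 1.002
[ 0.61811837 -0.05929929  0.18706574]
```

View pics/w32z.png

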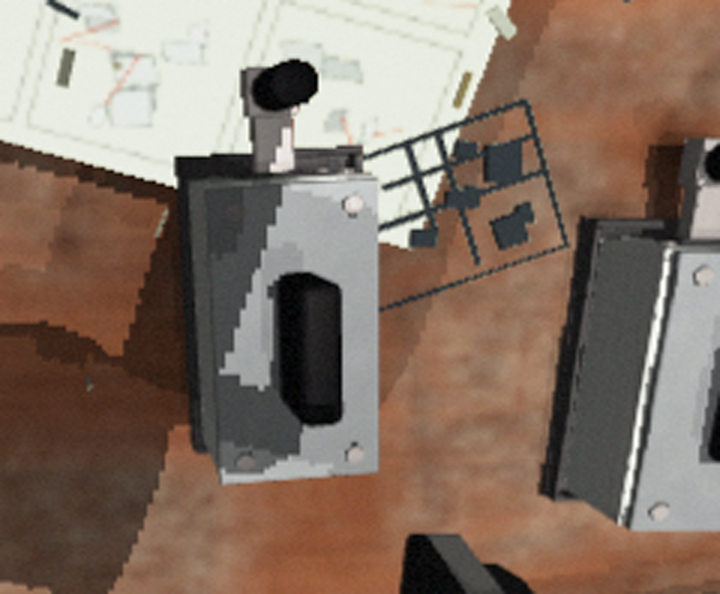

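```bash
python3 -m pendant '[0.03,0.002,0.002,0,0.04,0.002,0.002,0,0.04,0.002,0.002,0,0.04,0.002,0,0,0.035,0,0,0,0,0,0,0,0,0,0,0]' 0.4
python3 - <<'E'
from h import *
move(.6271,.1345,1.538,.1)
E
```

```text
clock: 55.25
position: [0.6264, 0.14, 0.191]
eef_rot: [-0.043, 0.709, 0.703, -0.003]
ft_force: [-0.4, -0.2, -0.1]
opening: 0.397
pos [0.6264 0.14   0.191 ] toolx yaw 1.5605 tilt [-0.0636  0.0566 -0.9964] dtool [-0.0106  0.0066  0.0903] spin 0.022481968159517418 j6 -1.569 t 55.25
```

```bash
python3 -m pendant '[-0.003,0.002,0.018,0.012,-0.003,0.002,0.018,0.01,-0.003,0.002,0.018,0,-0.002,0,0.018,0,0,0,0.01,0,0,0,0,0,0,0,0,0]'
python3 - <<'E'
from h import *
im,C,s=snap('wrist','w33.png');move(.6271,.1345,1.538,.076)
E
```

```text
clock: 55.95
position: [0.6269, 0.1308, 0.107]
eef_rot: [-0.041, 0.718, 0.695, -0.003]
ft_force: [-0.9, 0.6, 0.5]
opening: 0.402
pos [0.627  0.1309 0.1071] toolx yaw 1.5368 tilt [-0.0613  0.0557 -0.9966] dtool [0.002  0.0019 0.0312] spin -0.001247414280438841 j6 -1.567 t 56.0
```

View pics/w33.png

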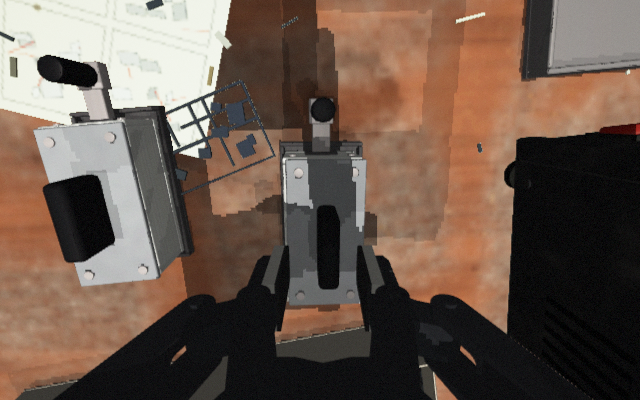

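```bash
python3 -m pendant '[0.001,0.001,0.01,0,0.001,0.001,0.01,0,0,0,0.008,0,0,0,0,0,0,0,0,0]'
python3 - <<'E'
from h import *
move(.6271,.1345,1.538,.076)
E
python3 -m pendant '[0,0,0,0,0,0,0,0,0,0,0,0,0,0,0,0,0,0,0,0,0,0,0,0]' 0 40
python3 - <<'E'
from h import *
im,C,s=snap('wrist','w34.png');move(.6271,.1345,1.538,.076)
cv2.imwrite('pics/w34z.png',cv2.resize(im[80:280,240:400],None,fx=4,fy=3,interpolation=cv2.INTER_CUBIC))
E
```

```text
clock: 56.5
position: [0.6289, 0.1349, 0.079]
eef_rot: [-0.04, 0.718, 0.695, -0.001]
ft_force: [0.6, -0.2, -0.6]
opening: 0.399
pos [0.6289 0.1349 0.079 ] toolx yaw 1.5373 tilt [-0.0576  0.0557 -0.9968] dtool [-0.0006 -0.0016  0.0031] spin -0.0006872952910474961 j6 -1.564 t 56.5
clock: 57.1
position: [0.6293, 0.1348, 0.0799]
eef_rot: [-0.04, 0.718, 0.695, -0.001]
ft_force: [-0.7, -0.1, -0.7]
opening: 0.127
pos [0.6293 0.1348 0.0799] toolx yaw 1.5375 tilt [-0.0566  0.0555 -0.9969] dtool [-0.0006 -0.0019  0.004 ] spin -0.00051988406178749 j6 -1.564 t 57.15
```

View pics/w34z.png

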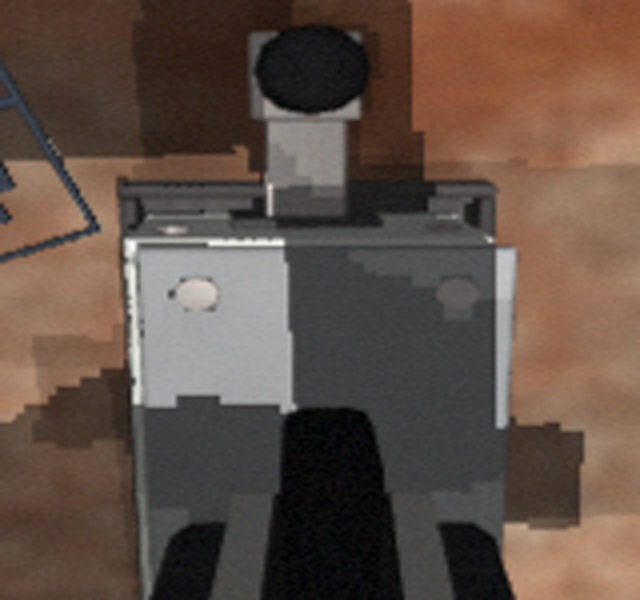

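```bash
python3 -m pendant '[-0.0012,-0.0003,-0.001,0,-0.0012,0,0,0,0,0,0,0]'
python3 - <<'E'
from h import *
im,C,s=snap('wrist','w35.png');move(.6271,.1345,1.538,.076)
cv2.imwrite('pics/w35z.png',cv2.resize(im[80:280,240:400],None,fx=4,fy=3,interpolation=cv2.INTER_CUBIC))
E
```

```text
clock: 57.45
position: [0.6288, 0.1322, 0.0806]
eef_rot: [-0.04, 0.718, 0.695, -0.001]
ft_force: [0.8, 0.4, -1.0]
opening: 0.13
pos [0.6288 0.1323 0.0806] toolx yaw 1.5376 tilt [-0.0569  0.0555 -0.9968] dtool [ 0.0019 -0.0015  0.0048] spin -0.0004469193142571104 j6 -1.568 t 57.5
```

View pics/w35z.png

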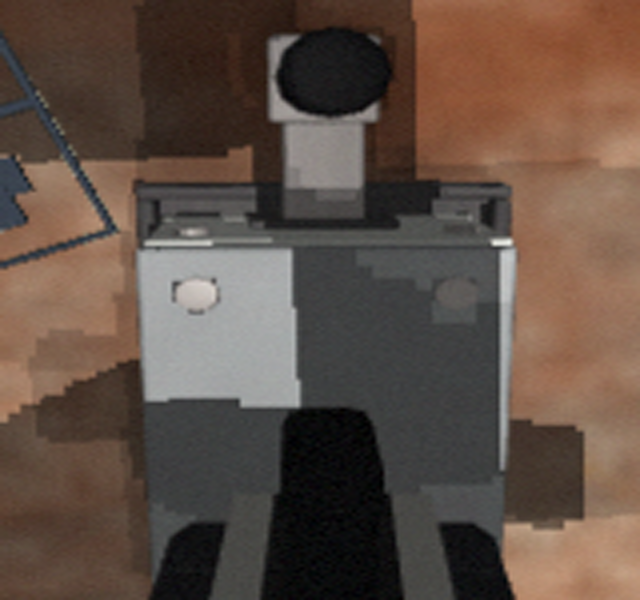

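```bash
python3 -m pendant '[0,0,0.001,0,0,0,0,0]'; python3 -m pendant '[0,0,0,0,0,0,0,0,0,0,0,0,0,0,0,0]' 0.35
python3 -m pendant '[0,0,-0.02,0,0,-0.002,-0.02,0,-0.005,-0.005,-0.03,0,-0.02,0,-0.03,0,-0.025,0.005,-0.02,0,-0.02,0.005,0,0,0,0,0,0,0,0,0,0]' 1
python3 - <<'E'
from h import *
im,C,s=snap('wrist','w36.png');print(s['position'])
np.save('s36.npy',np.r_[s['position'],s['eef_rot']])
cv2.imwrite('pics/w36z.png',cv2.resize(im[60:290,180:460],None,fx=2.8,fy=2.6,interpolation=cv2.INTER_CUBIC))
E
```

```text
clock: 57.7
position: [0.6289, 0.1323, 0.0798]
eef_rot: [-0.04, 0.718, 0.695, -0.001]
ft_force: [-0.4, -0.2, -1.4]
opening: 0.129
clock: 58.1
position: [0.6292, 0.1324, 0.0801]
eef_rot: [-0.039, 0.718, 0.695, -0.001]
ft_force: [-0.7, -0.5, 0.7]
opening: 0.353
clock: 58.9
position: [0.6361, 0.0541, 0.2]
eef_rot: [-0.04, 0.717, 0.696, -0.001]
ft_force: [-0.2, -0.9, -0.0]
opening: 0.999
[0.63605538 0.05411145 0.20003141]
```

View pics/w36z.png

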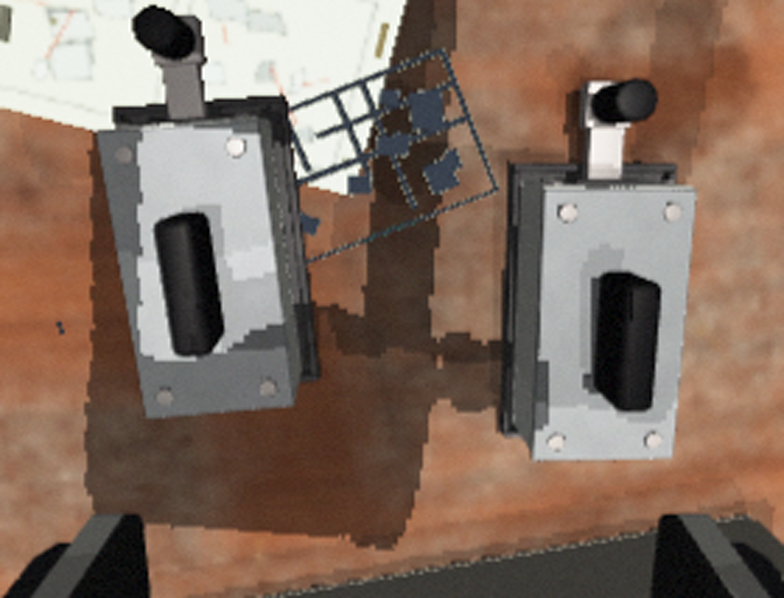

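Run:
```python
from h import *
d=np.load('s36.npy');C=cam('wrist',dict(position=d[:3],eef_rot=d[3:]))
f=lambda u,v:(180+u/2.8,60+v/2.6)
for q,k in(([(97,130),(260,118),(297,404),(148,417)],(157,30)),([(543,190),(694,187),(672,457),(534,459)],(635,99))):
    p,e=fitrect(C,np.array([f(*x) for x in q]),.047,x0=(.6,.05,0));K=pix2w(C,f(*k),.055)[0];print(p.round(4),round(e,2),K.round(4),'slide≈',np.linalg.norm(K[:2]-p[:2])-.078)
im,C,s=snap('top','t3.png');cv2.imwrite('pics/t3z.png',cv2.resize(im[115:265,130:470],None,fx=2.35,fy=2.35,interpolation=cv2.INTER_CUBIC))
```

```text
[ 0.6046 -0.0015  0.0514] 0.14 [ 0.5268 -0.0062  0.055 ] slide≈ -4.1910042315393414e-05
[ 0.63    0.1323 -0.023 ] 0.5 [0.5513 0.1351 0.055 ] slide≈ 0.0007396025870914091
```

View pics/t3z.png

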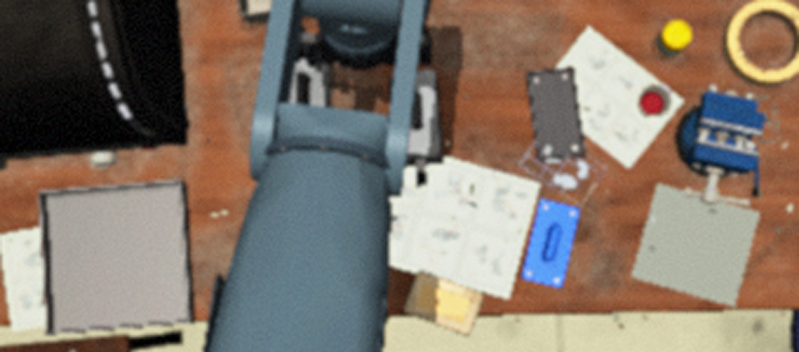

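Run:
```python
from rig import r
print(r.job_done(), r.state()['clock'])
```

```text
the job is handed in; nothing more can be done
the job is handed in; nothing more can be done
```

I finished the job and handed it in at about 59 s of the 210 s allowed; it reports no verdict.

- **Units and travel:** Only two units were there; the third cradle was empty. I drew both drawbars out to their stops and left them out together. The knob-to-wall distance measured about 69 mm on each, which is 40 mm of travel, so both are sound and the reject tray stayed empty.
- **Push home:** I pushed both drawbars home. The last picture put the slides within about 1 mm of home.
- **Covers:** Each unit got one of the grey covers. I re-gripped the left unit's cover once because it sat about 2 mm to the side.
    - **Left unit:** in the last view its cover looks flush, with a yaw difference of about 0.01 rad.
    - **Middle unit:** its cover sits about 1.3 mm back from the housing's front edge, against the 4 mm limit.
- **Other objects:** I did not touch the sanding block, paint jar, mixing cup or the blue look-alike cover, and I saw no movement in them. The hand was clear of everything when I handed in.
- **What disagreed:** The tool tilted up to about 6° during long swings. I straightened it once by pressing the closed fingertips against the rim of the empty cradle, at about 20 N. Different camera estimates of the same unit also disagreed by 1–2 mm, so I set each cover by its offset from the unit's front edge seen in the same picture.

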